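# Seat a copper tube in the sloping fixture and clamp it

## Task

Take the copper tube from the wooden stand and lay it in the two slots of the sloping metal fixture, about centred lengthwise, and with the clamp still open push it down until you feel it sit firmly on the bottom of both slots; it will first stop on a stiff ejector. Then swing the hinged clamp over it until it is fully closed, let go, and leave the brush, scraper and pliers where they lie.

Things in the scene. Friction and masses are not known exactly. Their poses are not given: they have to be found in the camera images.
- tube_mid (a point): Centre of the loose copper tube (bare, straight, 200 mm long, 13.6 mm diameter, about 50 g). Its y axis runs along the tube; it may be turned any way about that axis. At the start it lies level in the notches of the plywood stand, centre 42 mm above the table.
- stand: Low plywood stand, fixed; origin at the middle of its underside, y along the tube. Base 56 x 160 x 10 mm; two notched uprights (50 mm wide, 15 mm thick, 45 mm high) at y = -62 and +62 mm, so the middle 100 mm of the tube are free to grasp.
- nest: Sloping aluminium bed of the fixture, fixed. Origin on the bottom of the slots, midway between them. z: normal of the bed, leaning 25 degrees from vertical towards the robot (the tube goes in along -z); y: horizontal, along the slots; x: up the slope, away from the robot. Between the slotted posts (y = -55 to 55 mm) it is free down to the plate at z = -28 mm, so fingers can hold the tube's middle all the way down.
- slot_left (a point): Bottom of the left slotted post (y = +63 mm in the nest; 16 mm thick in y, 46 mm wide in x), axes as the nest's. The slot is 17 mm wide with walls 24 mm high, then a flared mouth up to z = 37 mm, about 35 mm wide at the top. A tube is fully down, on the rigid slot bottoms, when its centre is at z = 6.8 mm.
- slot_right (a point): The same for the right post (y = -63 mm in the nest). In both slots stands a steel ejector pad, the two joined as one, raised 6 to 13 mm at the start (differs each time): a tube laid in rests on them, too high. They are stiff: about 5 N along the nest's -z pushes them down; they have no spring and stay where they are left.
- clamp (a joint): Hinge angle of the clamp, rad: 0 closed, grows as it opens upward and away from the robot, at most 1.72 (a stop); 1.62 to 1.72 at the start. Hinge axis along the nest's y. A stiff hinge (0.22 N m of friction, about 2 N at the handle): it stays where it is left.
- clamp_hinge (a point): Point on the clamp's hinge axis, midway: x = 58, y = 0, z = 20 mm in the nest. The clamp is a U-shaped frame: two flat steel arms at y = -81 and +81 mm (14 mm wide, 12 mm thick), joined by the handle bar. Closed, the arms lie 0.5 mm above a fully seated tube, outside the posts, on rubber stops.
- clamp_handle (a point): Middle of the clamp's black handle bar: round, 14 mm diameter, 148 mm free length along the nest's y, 105 mm from the hinge axis. Closed, it lies at x = -47, z = 20 mm in the nest; nothing lies within 40 mm below its middle. Open, it hangs behind and above the slots (x about 65, z about 124 mm): a gripper held upright over the loaded tube would run into it, one leaning 25 to 35 degrees with the bed's normal clears it.
- brush: Orange hand brush, 57 x 154 x 91 mm, origin at the middle of its underside. Bystander.
- scraper: Scraper with a wooden handle, 48 x 160 x 16 mm, origin at the middle of its underside. Bystander.
- pliers: Pliers with blue handles, 67 x 170 x 14 mm, origin at the middle of its underside. Bystander, in front of the fixture.
There are look-alikes about, which are no part of the job. What is meant by the part that bears tube_mid is not yellow, and is the larger of those in its own colour.

How it is judged:
By the outcome, as a careful person would: the job done as asked, in the order asked, and still so for the second after the job is handed in, with the robot touching nothing.
It also fails if it takes over 58 s, if anything falls off the work surface, if the arm or the gripper's body presses on something with over 40 N, if the wrist force passes 120 N, or if a joint passes its speed limit or range.

## Robot

A 7-joint arm with a two-finger parallel gripper is mounted at the origin on a cart in front of the work surface, level with it; the furniture and walls round the work are solid. World frame = base frame: x ahead of the robot, y to its left, z up, the work surface at z = 0. Lengths are in m, angles in rad, forces in N, time in s.
With the tool pointing down it reaches from about 0.425 to 0.925 m from the base axis. Payload 6.8 kg.
Tool frame: the origin (TCP) lies midway between the tips of the shut fingers; the grasp point (between the pads) lies 19 mm behind it (bot.pinch_z is the distance from the TCP to the grasp point, in m); x points along the fingers, y is the direction in which the jaws open and shut, and the axes are right-handed (so a half turn about x gives the same grasp; the last joint's range is limited). The gripper opens to 85 mm and grips with 20 to 120 N. Pads are 22 mm wide; open, the fingers measure 114 mm over their backs; the gripper's body (76 mm by 85 mm) begins 54 mm behind the grasp point. The pads swing forward as they close: fully open they stand 13 mm farther back than shut.
Start: joints at [1.044, 0.477, 0.022, 1.555, -0.011, 1.109, -0.083], TCP at [0.275, -0.617, 0.231] pointing down, gripper open.
Joint ranges: [-2.96, 2.96], [-0.34, 2.1], [-1.41, 1.46], [0.24, 2.44], [-1.37, 4.51], [0.17, 1.92], [-2.96, 2.96]. Speed limits (rad/s): [2.39, 2.39, 3.14, 3.14, 3.14, 3.14, 3.14].

## Interface

Orientations are given as a unit quaternion [w, x, y, z].
In Python, from station import bot gives the robot as it stands. The module is installed in compiled form; this text tells all that it offers.
- The arm moves only by the tool step_arm, never from a script. Its argument "plan" is a list of rows, each a list of 6 numbers: the shift along the tool's x, y, z in units of 40 mm (1.0 is 40 mm), then the turn, a rotation vector about the tool's x, y, z in units of 360 degrees (1.0 is 360 degrees). In form: [[dx, dy, dz, ax, ay, az], ...]. A call has 1 to 8 rows; each row shifts and turns the commanded pose from where the row before left it, along the tool's axes as they then stand; what a row does not reach is not made up. A row lasts 1/8 s, in which the tool goes at most 62.5 mm and 10.7 degrees, less where a joint would pass 70% of its speed; a pose out of reach is approached as far as the arm can. A call with a number of a shift or a turn outside -1 to 1 is refused whole. A call with a gripper value outside its range is refused whole. "fingers" is the closure, from -1 (fully open) to 1 (shut), set as the call begins (left out, the last holds). The fingers move at their own pace and stop on an object; "force" is the grip in N (left out, the last holds). Time passes only in rows, so rows that do not move let the fingers close. It gives the time, the measured TCP pose, the force and the opening at its end, in the units of the state.
- bot.get_obs(): the state, without advancing time (a new reading comes with each control period).
- bot.read_camera(name): name is "side" or "top"; returns (picture, depth): 384x512x3 uint8, red, green, blue; 384x512 float32, m along the optical axis (not along the pixel's ray), 0 where there is no reading.
- bot.camera_model(name): a dict with "mtx" (3x3 intrinsics, pixels), "k1" (the pictures are not rectified: a ray, as slopes to the right and down, at radius r is drawn at 1 + k1 r^2 times it, then the intrinsics apply), "origin" and "rotation" of the camera in the world. Camera axes: x right, y up, looking along -z (the intrinsics and any distortion apply to the point x, -y, -z); pixel columns grow to the right and rows downward; lengths in m; the calibration is good to about 2 mm. A picture is of the moment at which its call begins. camera_model takes no time and is no camera call.
- bot.hand_in(): hands the job in, once; it reports no verdict.
The state is a dict: "t": time; "q": joint angles; "joint_vel": joint speeds; "joint_torque": joint torques, N m; "eef_pos": TCP position; "tool_rot": TCP orientation; "contact_force": force on the tool from outside, world axes, zero at the start; "torque": the same for the moment, N m; "gripper_width": opening from 0.0 (shut) to 1.0 (fully open).
Only numpy, scipy, OpenCV 4.12 (cv2) and the standard library are available. Lean on these libraries where they do the work, as an engineer would, in place of code of your own. Each camera call takes 0.05 s, during which the arm holds its last target.

## Working session

There is one attempt and no reset: what is moved stays moved. The work goes in short steps, Python scripts to look and compute and a tool call to move; the robot and the scene stay as the last step left them, time stands still between calls to the robot, and variables do not carry over. Pictures are saved under pics/ and viewed, and the job is handed in when it is done.

Besides the shell and the picture viewer there is one more tool, called after ">>>" by a JSON object that holds its "op" and its "data", one argument or row to a line. step_arm: Moves the arm, as the interface text tells. Shifts and turns lie within -1 to 1; 1 stands for 40 mm of shift or 360 degrees of turn. Its arguments: {"type":"object","properties":{"plan":{"type":"array"},"fingers":{"type":"number"},"force":{"type":"number"}},"required":["plan"]}

```bash
mkdir -p pics
cat > h.py <<'E'
import numpy as np, cv2
from station import bot
def snap(n,tag):
    im,d=bot.read_camera(n); cv2.imwrite(f'pics/{tag}.png',cv2.cvtColor(im,cv2.COLOR_RGB2BGR)); np.savez(f'pics/{tag}.npz',im=im,d=d); return im,d
def ray(n,u,v):
    m=bot.camera_model(n);K=np.array(m['mtx']);k1=m['k1']
    p=np.array([(u-K[0,2])/K[0,0],(v-K[1,2])/K[1,1]]); q=p.copy()
    for _ in range(30): q=p/(1+k1*(q@q))
    R=np.array(m['rotation']); return np.array(m['origin']),R@np.array([q[0],-q[1],-1.])
def pd(n,u,v,d): o,r=ray(n,u,v); return o+r*d
def pz(n,u,v,z): o,r=ray(n,u,v); return o+r*(z-o[2])/r[2]
def proj(n,P):
    m=bot.camera_model(n);K=np.array(m['mtx']);R=np.array(m['rotation'])
    c=R.T@(np.array(P)-np.array(m['origin'])); q=np.array([c[0],-c[1]])/-c[2]; q=q*(1+m['k1']*(q@q))
    return K[0,0]*q[0]+K[0,2],K[1,1]*q[1]+K[1,2]
E
python3 - <<'E'
from h import *
for n in('side','top'):
    snap(n,n+'0'); m=bot.camera_model(n); print(n,m)
print(bot.get_obs(), bot.pinch_z)
E
```

```text
side {'mtx': array([[350.5360599 ,   0.        , 249.74673479],
       [  0.        , 350.5360599 , 199.01234434],
       [  0.        ,   0.        ,   1.        ]]), 'k1': -0.03300975361568518, 'origin': array([0.43278461, 1.15846372, 0.61989729]), 'rotation': array([-0.05671523, -0.03063471,  0.50420413,  0.86117541])}
top {'mtx': array([[366.76467693,   0.        , 257.35980345],
       [  0.        , 366.76467693, 193.93758304],
       [  0.        ,   0.        ,   1.        ]]), 'k1': -0.1131067869971784, 'origin': array([0.47386233, 0.24365618, 0.98314201]), 'rotation': array([ 0.71233895,  0.03244828, -0.02119423, -0.70076468])}
{'t': 0.1, 'q': array([ 1.04392156,  0.47774911,  0.02239142,  1.55634807, -0.01153005,
        1.1092932 , -0.08306651]), 'joint_vel': array([-8.34030689e-05, -9.35209092e-04,  9.56961503e-04, -2.72450255e-03,
       -1.80869650e-03, -1.63032787e-03,  1.19004432e-04]), 'joint_torque': array([ 4.97357207e-03, -5.97752881e+01,  1.61375787e+00, -2.81952435e+01,
        1.28469543e-02,  5.02397350e-03, -1.89336367e-05]), 'eef_pos': array([ 0.27423701, -0.61619931,  0.23040454]), 'tool_rot': array([-0.14641147, -0.69149936, -0.14754567,  0.69182555]), 'contact_force': array([-0.34053331,  0.33453345,  0.5885737 ]), 'torque': array([ 0.03307057,  0.01807851, -0.0309843 ]), 'gripper_width': 1.0026145281208483} 0.0187
```

```bash
sed -i 's/^from station import bot/from station import bot\nfrom scipy.spatial.transform import Rotation as Ro\ndef qm(q): return Ro.from_quat([q[1],q[2],q[3],q[0]]).as_matrix()/; s/np.array(m\[.rotation.\])/qm(m["rotation"])/' h.py; grep -n qm h.py
```

```text
4:def qm(q): return Ro.from_quat([q[1],q[2],q[3],q[0]]).as_matrix()
11:    R=qm(m["rotation"]); return np.array(m['origin']),R@np.array([q[0],-q[1],-1.])
15:    m=bot.camera_model(n);K=np.array(m['mtx']);R=qm(m["rotation"])
```

View pics/side0.png

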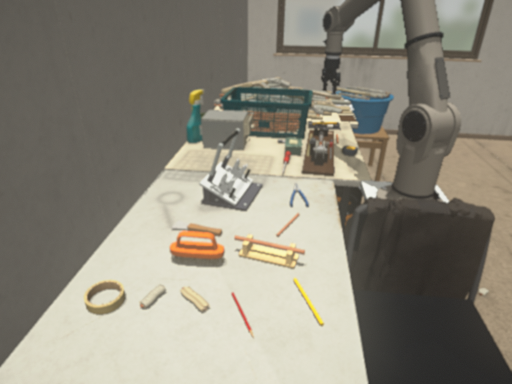

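View pics/top0.png

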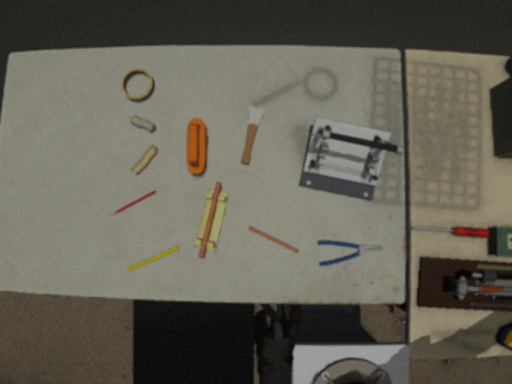

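Run:
```python
from h import *
a=np.load('pics/top0.npz');im=a['im'];d=a['d']
c=cv2.cvtColor(im,cv2.COLOR_RGB2BGR)
A=cv2.resize(c[170:270,180:310],None,fx=4,fy=4,interpolation=2)
B=cv2.resize(c[110:210,290:410],None,fx=6,fy=6,interpolation=2)
cv2.imwrite('pics/cA.png',A);cv2.imwrite('pics/cB.png',B[:600,:800])
s=cv2.cvtColor(np.load('pics/side0.npz')['im'],cv2.COLOR_RGB2BGR)
cv2.imwrite('pics/cS.png',cv2.resize(s[120:220,180:290],None,fx=6,fy=6,interpolation=2))
hsv=cv2.cvtColor(im,cv2.COLOR_RGB2HSV)
for p in[(210,220),(273,239),(206,226),(218,192)]: print(p,im[p[1],p[0]],hsv[p[1],p[0]],d[p[1],p[0]],pd('top',*p,d[p[1],p[0]]))
m=((hsv[...,0]<14)&(hsv[...,1]>90)).astype(np.uint8); m[:170]=0;m[270:]=0
n,l,st,ce=cv2.connectedComponentsWithStats(m)
for i in range(1,n):
    if st[i,4]>20:
        v,u=np.where(l==i);dd=np.median(d[v,u]);print(st[i],ce[i],dd)
        r=cv2.minAreaRect(np.c_[u,v].astype(np.float32));print(r)
        bp=cv2.boxPoints(r)
        e=sorted([((bp[k]+bp[(k+1)%4])/2,np.linalg.norm(bp[k]-bp[(k+1)%4])) for k in range(4)],key=lambda t:t[1])[:2]
        z=0.042 if ce[i][0]<240 else .007
        P=[pz('top',*q[0],z) for q in e];print(P,np.linalg.norm(P[0]-P[1]),(P[0]+P[1])/2)
```

```text
(210, 220) [132  81  54] [ 10 151 132] 0.93852377 [0.47616651 0.37956981 0.04421775]
(273, 239) [134  89  61] [ 12 139 134] 0.9662702 [0.42909156 0.21647532 0.01011161]
(206, 226) [132  99  59] [ 16 141 132] 0.93454593 [0.46065008 0.3890496  0.04718699]
(218, 192) [103  67  48] [ 10 136 103] 0.9429692 [0.54847351 0.36061855 0.04493294]
[189 170  15   5  39] [196.25641026 172.33333333] 0.9473289
((196.0, 172.0), (4.0, 14.0), 90.0)
[array([0.60023772, 0.40150968, 0.042     ]), array([0.59977566, 0.43826752, 0.042     ])] 0.03676074355341208 [0.60000669 0.4198886  0.042     ]
[199 182  22  76 296] [209.6722973  219.52027027] 0.93480074
((209.61325073242188, 219.52711486816406), (4.5886101722717285, 77.36259460449219), 13.465209007263184)
[array([0.57492698, 0.36004257, 0.042     ]), array([0.38061558, 0.40190085, 0.042     ])] 0.19876880354797546 [0.47777128 0.38097171 0.042     ]
[115 191  40  22 118] [134.68644068 201.56779661] 0.9829461
((134.7768096923828, 201.51902770996094), (2.8235292434692383, 43.82353210449219), 61.927513122558594)
[array([0.49228196, 0.63119113, 0.042     ]), 
[... 276 characters left out ...]
011929, 0.28027902, 0.007     ]), array([0.39881526, 0.15217694, 0.007     ])] 0.14201522972217775 [0.42946728 0.21622798 0.007     ]
[452 226  39  12 344] [471.27034884 231.79360465] 0.9460051
((471.1000061035156, 231.80001831054688), (38.03483200073242, 9.88241195678711), 4.763641834259033)
[array([ 0.45724562, -0.27234153,  0.007     ]), array([ 0.44879326, -0.38519503,  0.007     ])] 0.11316959050292516 [ 0.45301944 -0.32876828  0.007     ]
[420 258  60  12 330] [447.06969697 264.58787879] 0.9446256
((449.5, 263.5), (59.0, 11.0), -0.0)
[array([ 0.36741154, -0.18039528,  0.007     ]), array([ 0.36625767, -0.35124682,  0.007     ])] 0.17085542994041303 [ 0.3668346  -0.26582105  0.007     ]
```

View pics/cA.png

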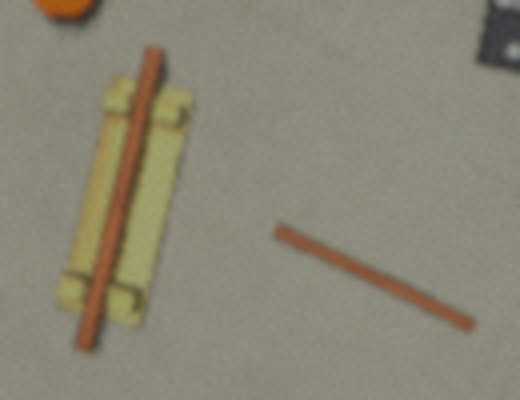

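View pics/cB.png

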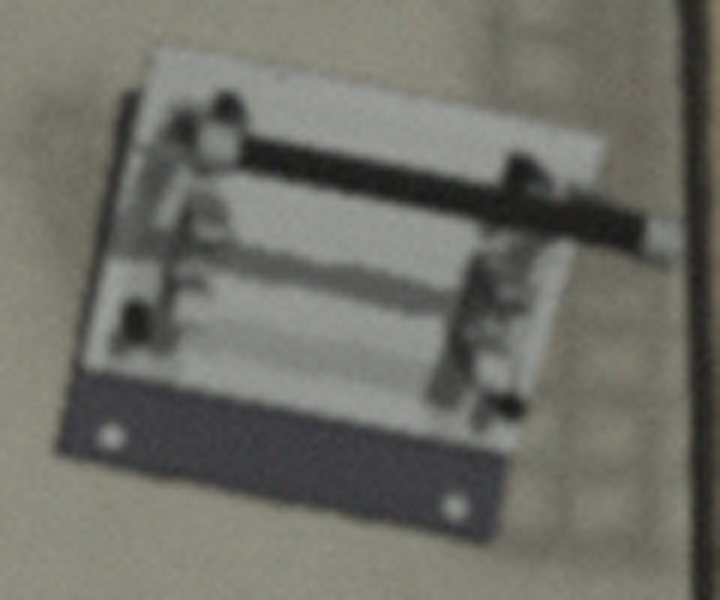

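View pics/cS.png

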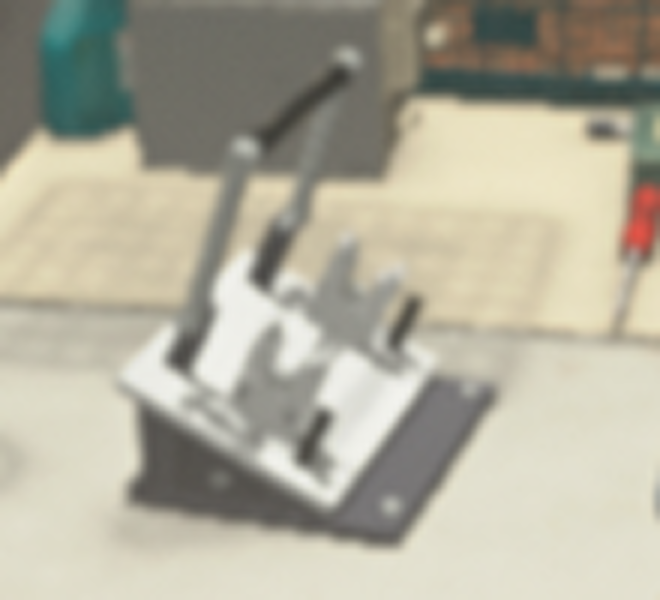

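The candidates for tube_mid in the top view are:
- the copper bar in the stand, (210,220), 199 mm long
- a shorter copper bar on the table, (273,239), 142 mm
- a red pencil, (133,202)
- a yellow pencil, (153,258)

It has to be not yellow and the larger of its colour, so I choose the one in the stand. The crop confirms it lies in the notches. Next is the fixture pose.

```bash
cat > fx.py <<'E'
from h import *
def cloud(n,tag,box):
    a=np.load(f'pics/{tag}.npz');im=a['im'];d=a['d'];u0,v0,u1,v1=box
    P=[];C=[];U=[]
    for v in range(v0,v1):
        for u in range(u0,u1):
            if d[v,u]>0: P.append(pd(n,u,v,d[v,u]));C.append(im[v,u]);U.append((u,v))
    return np.array(P),np.array(C),np.array(U)
E
python3 - <<'E'
from fx import *
for n,t,b in(('top','top0',(290,105,415,210)),('side','side0',(190,120,270,215))):
    P,C,U=cloud(n,t,b); np.savez(f'pics/c_{n}.npz',P=P,C=C,U=U)
    # table plane bias
P,C,U=cloud('top','top0',(240,180,300,225)); print('table z top',np.median(P[:,2]),P[:,2].std())
P,C,U=cloud('side','side0',(150,205,190,225)); print('table z side',np.median(P[:,2]),P[:,2].std())
# white plate from top
a=np.load('pics/c_top.npz');P,C,U=a['P'],a['C'],a['U']
g=C.astype(float).mean(1)
k=(g>125)&(P[:,2]>0.02)&(P[:,2]<0.13)
Q=P[k]
best=None;rng=np.random.default_rng(0)
for _ in range(500):
    s=Q[rng.choice(len(Q),3,False)];nn=np.cross(s[1]-s[0],s[2]-s[0]);L=np.linalg.norm(nn)
    if L<1e-6: continue
    nn/=L; e=abs((Q-s[0])@nn)<.004
    if best is None or e.sum()>best.sum(): best=e
S=Q[best];c=S.mean(0);nn=np.linalg.svd(S-c)[2][2];nn*=np.sign(nn[2])
print('plane',c,nn,len(S),len(Q),'tilt',np.degrees(np.arccos(nn[2])),'az',np.degrees(np.arctan2(nn[1],nn[0])))
# bar
k=(g<70)&(P[:,2]>0.11); B=P[k]; print(len(B),B.min(0),B.max(0),U[k].min(0),U[k].max(0))
cb=np.median(B,0);dd=np.linalg.svd(B-B.mean(0))[2][0];print('bar',B.mean(0),dd,np.degrees(np.arctan2(dd[1],dd[0])))
t=(B-B.mean(0))@dd;print('ext',t.min(),t.max())
# plate outline
m=np.zeros((384,512),np.uint8)
for (u,v) in U[k]: pass
E
```

```text
Traceback (most recent call last):
  File "fx.py", line 7, in cloud
    if d[v,u]>0: P.append(pd(n,u,v,d[v,u]));C.append(im[v,u]);U.append((u,v))
                          ~~^^^^^^^^^^^^^^
  File "h.py", line 12, in pd
    def pd(n,u,v,d): o,r=ray(n,u,v); return o+r*d
                         ~~~^^^^^^^
  File "h.py", line 8, in ray
    m=bot.camera_model(n);K=np.array(m['mtx']);k1=m['k1']
ValueError: time passes only in moves, steps and waits
```

```bash
sed -i 's/bot.camera_model(n)/CM(n)/' h.py
cat >> h.py <<'E'
import functools
@functools.lru_cache
def CM(n): return bot.camera_model(n)
E
cat > a.py <<'E'
from fx import *
for n,t,b in(('top','top0',(290,105,415,210)),('side','side0',(190,120,270,215))):
    P,C,U=cloud(n,t,b); np.savez(f'pics/c_{n}.npz',P=P,C=C,U=U)
P,C,U=cloud('top','top0',(240,180,300,225)); print('table z top',np.median(P[:,2]),P[:,2].std())
P,C,U=cloud('side','side0',(150,205,190,225)); print('table z side',np.median(P[:,2]),P[:,2].std())
for n in('top','side'):
    a=np.load(f'pics/c_{n}.npz');P,C,U=a['P'],a['C'],a['U']
    g=C.astype(float).mean(1)
    k=(g>(125 if n=='top' else 150))&(P[:,2]>0.02)&(P[:,2]<0.13)
    Q=P[k]
    best=None;rng=np.random.default_rng(0)
    for _ in range(800):
        s=Q[rng.choice(len(Q),3,False)];nn=np.cross(s[1]-s[0],s[2]-s[0]);L=np.linalg.norm(nn)
        if L<1e-6: continue
        nn/=L
        if abs(nn[2])<.8 or abs(nn[2])>.97: continue
        e=abs((Q-s[0])@nn)<.004
        if best is None or e.sum()>best.sum(): best=e
    S=Q[best];c=S.mean(0);nn=np.linalg.svd(S-c)[2][2];nn*=np.sign(nn[2])
    print(n,'plane',c,nn,len(S),len(Q),'tilt',np.degrees(np.arccos(nn[2])),'az',np.degrees(np.arctan2(nn[1],nn[0])))
    k=(g<75)&(P[:,2]>0.12)&(P[:,2]<.2)&(P[:,0]<.8); B=P[k]; print(len(B),B.min(0),B.max(0),U[k].min(0),U[k].max(0))
    dd=np.linalg.svd(B-B.mean(0))[2][0];print('bar',B.mean(0),dd,np.degrees(np.arctan2(dd[1],dd[0])))
    t=(B-B.mean(0))@dd;print('ext',t.min(),t.max())
E
python3 a.py
```

```text
table z top 0.0006316411180775083 0.00174586437395756
table z side 0.0003115180281442753 0.002607019114538284
top plane [0.66058667 0.03121405 0.05586976] [-0.40931295  0.07626241  0.90920127] 2119 2207 tilt 24.60479462751466 az 169.44577711678676
51 [ 0.64616508 -0.04745149  0.12086512] [0.70080495 0.12056565 0.19982338] [318 128] [396 145]
bar [0.67699173 0.04233093 0.14845657] [-0.13023014 -0.98820961 -0.0805101 ] -97.50740155433195
ext -0.08034476174231552 0.08999379163575646
side plane [0.65912513 0.04349374 0.05000018] [-0.41357517  0.08315074  0.90666506] 764 984 tilt 24.951519301145684 az 168.63203887631173Traceback (most recent call last):
  File "a.py", line 21, in <module>
    k=(g<75)&(P[:,2]>0.12)&(P[:,2]<.2)&(P[:,0]<.8); B=P[k]; print(len(B),B.min(0),B.max(0),U[k].min(0),U[k].max(0))
                                                                         ~~~~~^^^
    return umr_minimum(a, axis, None, out, keepdims, initial, where)
ValueError: zero-size array to reduction operation minimum which has no identity
```

```bash
cat > b.py <<'E'
from fx import *
az=np.radians(-10.8);t=np.radians(25)
h=np.array([np.cos(az),np.sin(az),0]);
Z=-h*np.sin(t)+np.array([0,0,np.cos(t)]);X=h*np.cos(t)+np.array([0,0,np.sin(t)]);Y=np.cross(Z,X)
R=np.c_[X,Y,Z]
ct=np.array([.66059,.03121,.05587]);cs=np.array([.65913,.04349,.05000])
print('plane offs',ct@Z,cs@Z)
off=(ct@Z+cs@Z)/2
def onz(n,u,v,z):
    o,r=ray(n,u,v); s=(off+.028+z-o@Z)/(r@Z); return o+r*s
def S(p): return p[0]/6+180-5/12,p[1]/6+120-5/12
def T(p): return p[0]/6+290-5/12,p[1]/6+110-5/12
for nm,p in dict(nearback=(270,325),nearfront=(325,370),farback=(345,238),farfront=(395,270)).items():
    q=onz('side',*S(p),.037); print(nm,q,'XYZ',(R.T@q).round(4))
for nm,p in dict(TL=(160,45),TR=(605,140),FL=(82,372),FR=(515,450)).items():
    q=onz('top',*T(p),-.028); print(nm,q,(R.T@q).round(4))
for nm,p in dict(TL=(152,350),FL=(340,508)).items():
    pass
E
python3 b.py
python3 - <<'E'
import cv2
B=cv2.imread('pics/side0.png')[155:205,195:265];cv2.imwrite('pics/cS2.png',cv2.resize(B,None,fx=11,fy=11,interpolation=2))
B=cv2.imread('pics/top0.png')[125:185,300:390];cv2.imwrite('pics/cT2.png',cv2.convertScaleAbs(cv2.resize(B,None,fx=8,fy=8,interpolation=2),alpha=1.5))
E
```

```text
plane offs -0.22112543842721857 -0.22486690904292983
nearback [0.65250765 0.10620581 0.1152704 ] XYZ [ 0.6116  0.2266 -0.158 ]
nearfront [0.6184615  0.12396587 0.0981238 ] XYZ [ 0.571   0.2377 -0.158 ]
farback [ 0.63040425 -0.02091574  0.11625352] XYZ [ 0.6139  0.0976 -0.158 ]
farfront [ 0.59823303 -0.01202424  0.10074064] XYZ [ 0.5772  0.1003 -0.158 ]
TL [0.73859936 0.11361442 0.08233763] [ 0.673  0.25  -0.223]
TR [ 0.7023118  -0.07529892  0.08222293] [ 0.6728  0.0576 -0.223 ]
FL [0.60816856 0.13919424 0.02035896] [ 0.5264  0.2507 -0.223 ]
FR [ 0.57657031 -0.05294026  0.02267364] [ 0.5319  0.056  -0.223 ]
```

View pics/cS2.png

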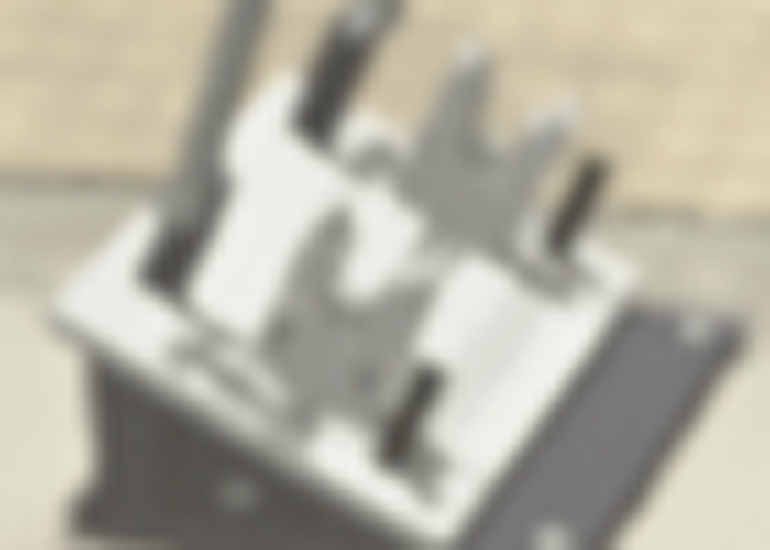

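View pics/cT2.png

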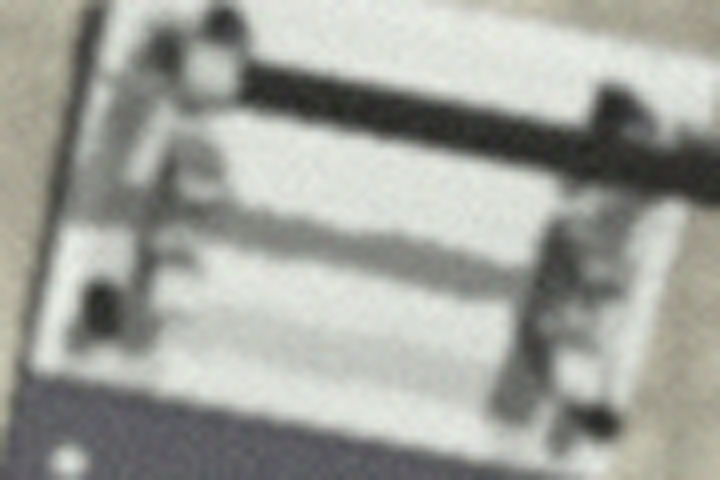

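```bash
cat >> b.py <<'E'
print('---')
def ony(n,u,v,y):
    o,r=ray(n,u,v); return R.T@(o+r*((y-o@Y)/(r@Y)))
Y0=.1535
def S2(p): return p[0]/11+195-.45,p[1]/11+155-.45
for nm,p,y in(('nb',(342,208),.071),('nf',(432,272),.071),('nslot',(365,300),.071),('fb',(470,48),-.055),('ff',(563,105),-.055),('fslot',(503,150),-.055)):
    print(nm,(ony('side',*S2(p),Y0+y)).round(4))
# bar ends from side crop cS: near white end (243,145), far (347,57)
for nm,p,y in(('barnear',(243,145),.081),('barfar',(347,57),-.081)):
    print(nm,ony('side',*S(p),Y0+y).round(4))
# triangulate bar in top + side
def tri(a,b):
    o1,r1=ray('top',*a);o2,r2=ray('side',*b)
    A=np.c_[r1,-r2];s=np.linalg.lstsq(A,o2-o1,rcond=None)[0]
    p,q=o1+s[0]*r1,o2+s[1]*r2; return (p+q)/2,np.linalg.norm(p-q)
for a,b in(((220,140),(243,145)),((660,240),(347,57))):
    p,e=tri(T(a),S(b));print('tri',p,e,(R.T@p).round(4))
E
python3 b.py | sed -n '/---/,$p'
```

```text
---
nb [ 0.6091  0.2245 -0.1562]
nf [ 0.5754  0.2245 -0.1595]
nslot [ 0.5902  0.2245 -0.1809]
fb [ 0.6137  0.0985 -0.1558]
ff [ 0.5772  0.0985 -0.1566]
fslot [ 0.5883  0.0985 -0.1833]
barnear [ 0.6654  0.2345 -0.0635]
barfar [ 0.6646  0.0725 -0.0644]
tri [0.66278462 0.11290373 0.22394755] 0.0004701480725387599 [ 0.6655  0.2351 -0.0632]
tri [ 0.6312676  -0.04457213  0.22316797] 0.000715458603802773 [ 0.6639  0.0745 -0.0633]
```

```bash
cat > nest.py <<'E'
from h import *
az=np.radians(-10.8);t=np.radians(25)
h=np.array([np.cos(az),np.sin(az),0])
Z=-h*np.sin(t)+np.array([0,0,np.cos(t)]);X=h*np.cos(t)+np.array([0,0,np.sin(t)]);Y=np.cross(Z,X)
R=np.c_[X,Y,Z]; O=np.array([.594,.154,-.193])
def N2W(p): return R@(np.array(p)+O)
def W2N(p): return R.T@np.array(p)-O
def rows(tp,ta):
    """tp target tcp world, ta target rot matrix (cols tool axes)"""
    o=bot.get_obs();A=qm(o['tool_rot']);p=o['eef_pos']
    dv=(A.T@(np.array(tp)-p))
    rv=Ro.from_matrix(A.T@ta).as_rotvec()
    print('shift tool mm',(dv*1000).round(1),'units',(dv/.04).round(3),'turn deg',np.degrees(rv).round(2),'units',(rv/2/np.pi).round(4))
def rot(xa,ya): 
    xa=np.array(xa,float);xa/=np.linalg.norm(xa);ya=np.array(ya,float);ya-=xa*(xa@ya);ya/=np.linalg.norm(ya);return np.c_[xa,ya,np.cross(xa,ya)]
E
python3 - <<'E'
from nest import *
o=bot.get_obs();print(qm(o['tool_rot']).round(3),o['q'].round(2)); print(N2W([0,0,0]),N2W([.068,0,.1243]),N2W([-.047,0,.02]))
for s in(1,-1):
    y=s*np.array([np.sin(np.radians(12.2)),np.cos(np.radians(12.2)),0])
    rows([.478,.381,.2],rot([0,0,-1],y))
    # nest after, relative turn
    for s2 in (1,-1): print(s,s2,np.degrees(Ro.from_matrix(rot([0,0,-1],y).T@rot(-Z,X*s2)).as_rotvec()))
# tube triangulation w side view
a=np.load('pics/side0.npz');im=a['im'];hsv=cv2.cvtColor(im,cv2.COLOR_RGB2HSV)
m=((hsv[...,0]<14)&(hsv[...,1]>90)).astype(np.uint8);m[:230]=0;m[270:]=0;m[:,:228]=0;m[:,310:]=0
v,u=np.where(m);print(len(u),u.min(),v[u==u.min()].mean(),u.max(),v[u==u.max()].mean(),u.mean(),v.mean())
cu=(u.min()+u.max())/2
o1,r1=ray('top',209.61,219.53);o2,r2=ray('side',cu,np.median(v[abs(u-cu)<3]))
s=np.linalg.lstsq(np.c_[r1,-r2],o2-o1,rcond=None)[0];print(o1+s[0]*r1,o2+s[1]*r2)
E
```

```text
[[-0.001  0.407 -0.914]
 [ 0.001 -0.914 -0.407]
 [-1.    -0.002  0.   ]] [ 1.04  0.48  0.02  1.56 -0.01  1.11 -0.08]
[0.63778852 0.03511228 0.07611784] [0.64672486 0.03340759 0.21750994] [0.58764391 0.04467788 0.07438094]
shift tool mm [  31.7 -828.1 -591.7] units [  0.793 -20.703 -14.791] turn deg [-1.4381e+02 -1.2000e-01  5.0000e-02] units [-3.995e-01 -3.000e-04  1.000e-04]
1 1 [ 87.06871159 -19.30266864  19.78017947]
1 -1 [-89.81151973 -19.91073457 -19.43007203]
shift tool mm [  31.7 -828.1 -591.7] units [  0.793 -20.703 -14.791] turn deg [36.19  0.04  0.09] units [1.005e-01 1.000e-04 3.000e-04]
-1 1 [-89.81151973  19.91073457  19.43007203]
-1 -1 [ 87.06871159  19.30266864 -19.78017947]
223 235 237.0 303 251.0 269.8161434977578 243.37668161434976
[0.47735815 0.38087689 0.04235985] [0.47779833 0.38089878 0.04236468]
```

>>> {"op": "step_arm", "data": {
  "plan": [
    [-1,0,0,0,0,0],
    [-1,0,0,0,0,0],
    [-1,0,0,0,0,0],
    [0,-0.05,-1,-0.0094,0,0],
    [0,-0.05,-1,-0.0094,0,0],
    [0,-0.05,-1,-0.0094,0,0],
    [0,-0.05,-1,-0.0094,0,0],
    [0,-0.05,-1,-0.0094,0,0]
  ],
  "fingers": -1,
  "force": 60
}}

```text
t: 1.1
eef_pos: [0.4415, -0.5052, 0.3507]
tool_rot: [-0.247, -0.662, -0.248, 0.662]
contact_force: [-0.4, -0.1, -0.5]
gripper_width: 1.0
```

>>> {"op": "step_arm", "data": {
  "plan": [
    [0,-0.05,-1,-0.0094,0,0],
    [0,-0.05,-1,-0.0094,0,0],
    [0,-0.05,-1,-0.0094,0,0],
    [0,-0.05,-1,-0.0094,0,0],
    [0,-0.05,-1,-0.0094,0,0],
    [0,-0.05,-1,-0.0094,0,0],
    [0,-0.05,-1,-0.0094,0,0],
    [0,-0.05,-1,-0.0094,0,0]
  ]
}}

```text
t: 2.1
eef_pos: [0.6202, -0.2429, 0.3506]
tool_rot: [-0.396, -0.586, -0.396, 0.586]
contact_force: [0.3, 0.6, 0.1]
gripper_width: 0.998
```

>>> {"op": "step_arm", "data": {
  "plan": [
    [0,-0.05,-1,-0.0094,0,0],
    [0,-0.05,-1,-0.0094,0,0],
    [0,-0.05,-1,-0.0094,0,0],
    [0,-0.05,-1,-0.0094,0,0],
    [0,-0.05,-1,-0.0094,0,0],
    [0,-0.05,-1,-0.0094,0,0],
    [0,-0.05,-1,-0.0094,0,0],
    [0,-0.05,-1,-0.0094,0,0]
  ]
}}

```text
t: 3.1
eef_pos: [0.66, 0.0719, 0.3507]
tool_rot: [0.522, 0.477, 0.522, -0.477]
contact_force: [0.5, -0.3, -0.3]
gripper_width: 0.999
```

```bash
cat > g1.py <<'E'
from nest import *
o=bot.get_obs();print(o['t'],o['eef_pos'],o['q'].round(2),o['contact_force'].round(1))
y=np.array([np.sin(np.radians(12.2)),np.cos(np.radians(12.2)),0])
rows([.4776,.3809,.15],rot([0,0,-1],y))
E
python3 g1.py
```

```text
3.1 [0.66003979 0.07185974 0.3506598 ] [ 0.12  0.42 -0.46  1.4   0.19  1.36 -0.26] [ 0.5 -0.3 -0.3]
shift tool mm [ 200.8 -153.7 -324.2] units [ 5.019 -3.843 -8.106] turn deg [-7.264e+01 -3.000e-02  5.000e-02] units [-2.018e-01 -1.000e-04  1.000e-04]
```

>>> {"op": "step_arm", "data": {
  "plan": [
    [0,-0.48,-1,0,0,0],
    [0,-0.48,-1,0,0,0],
    [0,-0.48,-1,0,0,0],
    [0,-0.48,-1,0,0,0],
    [0.4,-0.48,-1,0,0,0],
    [0.8,-0.48,-1,0,0,0],
    [0.9,-0.48,-1,0,0,0],
    [0.9,-0.48,-1,0,0,0]
  ]
}}

```text
t: 4.1
eef_pos: [0.4783, 0.3767, 0.23]
tool_rot: [0.522, 0.478, 0.521, -0.478]
contact_force: [-0.2, -0.0, -0.1]
gripper_width: 0.998
```

>>> {"op": "step_arm", "data": {
  "plan": [
    [0,0,0,-0.0252,0,0],
    [0,0,0,-0.0252,0,0],
    [0,0,0,-0.0252,0,0],
    [0,0,0,-0.0252,0,0],
    [0,0,0,-0.0252,0,0],
    [0,0,0,-0.0252,0,0],
    [0,0,0,-0.0252,0,0],
    [0,0,0,-0.0252,0,0]
  ]
}}

```text
t: 5.1
eef_pos: [0.479, 0.3756, 0.2308]
tool_rot: [0.703, 0.074, 0.703, -0.075]
contact_force: [0.3, -0.3, -0.1]
gripper_width: 1.0
```

```bash
python3 g1.py
```

```text
5.1 [0.47899794 0.37557091 0.23081819] [-0.15  0.5  -0.84  1.68  0.4   1.15  0.26] [ 0.3 -0.3 -0.1]
shift tool mm [80.8  5.  -2.4] units [ 2.02   0.125 -0.061] turn deg [ 0.12 -0.03  0.05] units [ 0.0003 -0.0001  0.0001]
```

>>> {"op": "step_arm", "data": {
  "plan": [
    [1,0.125,-0.06,0,0,0],
    [1,0,0,0,0,0],
    [1,0,0,0,0,0],
    [0.9,0,0,0,0,0],
    [0.7,0,0,0,0,0],
    [0.4,0,0,0,0,0],
    [0.18,0,0,0,0,0],
    [0,0,0,0,0,0]
  ]
}}

```text
t: 6.1
eef_pos: [0.478, 0.3815, 0.0243]
tool_rot: [0.703, 0.076, 0.703, -0.076]
contact_force: [0.3, 0.1, 0.6]
gripper_width: 1.001
```

Run:
```python
from nest import *
y=np.array([np.sin(np.radians(12.2)),np.cos(np.radians(12.2)),0])
rows([.4776,.3809,.0235],rot([0,0,-1],y))
im,d=snap('side','s1')
cv2.imwrite('pics/s1c.png',cv2.resize(cv2.cvtColor(im,cv2.COLOR_RGB2BGR)[190:290,200:340],None,fx=5,fy=5,interpolation=2))
```

```text
shift tool mm [ 0.8 -0.7 -0.2] units [ 0.021 -0.017 -0.006] turn deg [-0.17  0.01 -0.01] units [-0.0005  0.     -0.    ]
```

View pics/s1c.png

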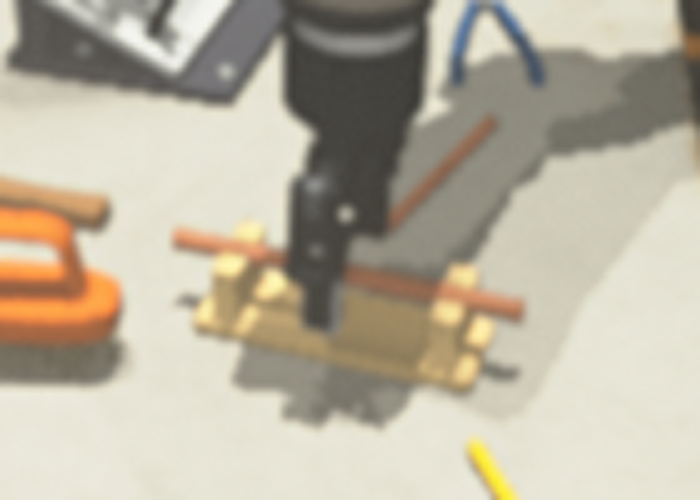

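The fingers straddle the tube's middle at crop (320,270), clear of both uprights. Now I close them.

>>> {"op": "step_arm", "data": {
  "plan": [
    [0,0,0,0,0,0],
    [0,0,0,0,0,0],
    [0,0,0,0,0,0],
    [0,0,0,0,0,0],
    [0,0,0,0,0,0],
    [0,0,0,0,0,0]
  ],
  "fingers": 1,
  "force": 70
}}

```text
t: 6.9
eef_pos: [0.4779, 0.3814, 0.0244]
tool_rot: [0.703, 0.076, 0.703, -0.076]
contact_force: [-1.0, -0.5, 4.4]
gripper_width: 0.133
```

>>> {"op": "step_arm", "data": {
  "plan": [
    [-0.3,0,0,0,0,0],
    [-0.6,0,0,0,0,0],
    [-1,0,0,0,0,0],
    [-1,0,0,0,0,0],
    [-1,0,0,0,0,0],
    [-1,0,0,0,0,0],
    [-1,0,0,0,0,0],
    [-1,0,0,0,0,0]
  ]
}}

```text
t: 7.9
eef_pos: [0.4772, 0.3815, 0.3032]
tool_rot: [0.703, 0.076, 0.703, -0.075]
contact_force: [0.6, -0.0, -0.5]
gripper_width: 0.132
```

Run:
```python
from nest import *
o=bot.get_obs();print(o['t'],o['q'].round(2),o['gripper_width'],o['contact_force'].round(1))
# stage: turn target at position first (above nest: pinch at nest (0,0,.12))
T=rot(-Z,X)
rows(N2W([0,0,.12-.0187]),T)
print(N2W([0,0,.12-.0187]))
A=qm(o['tool_rot']); rv=Ro.from_matrix(A.T@rot([0,0,-1],X-[0,0,X[2]])).as_rotvec(); print('yaw only',rv/2/np.pi)
B=rot([0,0,-1],X-[0,0,X[2]]); print('then tilt',Ro.from_matrix(B.T@T).as_rotvec()/2/np.pi)
```

```text
7.9 [-0.14  0.44 -0.87  1.59  0.35  1.28  0.29] 0.1315251463949726 [ 0.6 -0.  -0.5]
shift tool mm [ 135.1 -305.5  187.8] units [ 3.378 -7.636  4.695] turn deg [ 86.95 -19.29  19.7 ] units [ 0.2415 -0.0536  0.0547]
[0.5957356  0.04313431 0.16792682]
yaw only [ 2.45795856e-01 -2.33000340e-05 -2.64591179e-04]
then tilt [-3.25196209e-18 -3.43284526e-19  6.94444444e-02]
```

>>> {"op": "step_arm", "data": {
  "plan": [
    [0,0,0,0.0273,0,0],
    [0,0,0,0.0273,0,0],
    [0,0,0,0.0273,0,0],
    [0,0,0,0.0273,0,0],
    [0,0,0,0.0273,0,0],
    [0,0,0,0.0273,0,0],
    [0,0,0,0.0273,0,0],
    [0,0,0,0.0273,0,0]
  ]
}}

```text
t: 8.9
eef_pos: [0.4772, 0.3817, 0.3018]
tool_rot: [0.494, 0.506, 0.495, -0.505]
contact_force: [-0.1, 0.2, -0.6]
gripper_width: 0.133
```

>>> {"op": "step_arm", "data": {
  "plan": [
    [0,0,0.5,0.0273,0,0],
    [0,0.2,1,0,0,0],
    [0,0.2,1,0,0,0],
    [0,0.2,1,0,0,0],
    [0,0.2,1,0,0,0],
    [0,0.2,1,0,0,0]
  ]
}}

```text
t: 9.65
eef_pos: [0.4787, 0.1567, 0.3017]
tool_rot: [0.451, 0.545, 0.451, -0.544]
contact_force: [-0.4, -0.2, -1.1]
gripper_width: 0.133
```

```bash
cat > g2.py <<'E'
from nest import *
o=bot.get_obs();print(o['t'],o['q'].round(2),o['gripper_width'],o['contact_force'].round(1),'Fz nest',o['contact_force']@Z)
T=rot(-Z,X); A=qm(o['tool_rot'])
print('tcp nest',W2N(o['eef_pos']),'pinch nest',W2N(o['eef_pos']-A[:,0]*.0187))
rows(N2W([0,0,.12-.0187]),T)
E
python3 g2.py
```

```text
9.65 [ 0.01  0.16 -0.5   1.84  0.09  1.15 -0.71] 0.1334425890811203 [-0.4 -0.2 -1.1] Fz nest -0.849198803393678
tcp nest [-0.06695938  0.08963014  0.28008986] pinch nest [-0.0590818   0.08960863  0.29704961]
shift tool mm [133.8 136.   89.9] units [3.346 3.399 2.248] turn deg [ 0.04 -0.08 24.91] units [ 0.0001 -0.0002  0.0692]
```

>>> {"op": "step_arm", "data": {
  "plan": [
    [0,0,0.75,0,0,0.0231],
    [0,0,0.75,0,0,0.0231],
    [0,0,0.75,0,0,0.0231],
    [0,0,0,0,0,0]
  ]
}}

```text
t: 10.15
eef_pos: [0.4586, 0.0668, 0.2995]
tool_rot: [0.558, 0.629, 0.321, -0.436]
contact_force: [0.1, -0.3, -0.5]
gripper_width: 0.13
```

```bash
python3 g2.py
```

```text
10.15 [ 0.07 -0.13 -0.48  2.2   0.28  0.72 -0.78] 0.13003983957343326 [ 0.1 -0.3 -0.5] Fz nest -0.46952891308261024
tcp nest [-0.07047786 -0.00240418  0.27934932] pinch nest [-0.07046765 -0.00232849  0.29804917]
shift tool mm [178.   70.6  -3.1] units [ 4.45   1.764 -0.078] turn deg [0.   0.23 0.03] units [0.     0.0006 0.0001]
```

>>> {"op": "step_arm", "data": {
  "plan": [
    [0.9,0.36,-0.02,0,0,0],
    [0.9,0.35,-0.02,0,0,0],
    [0.9,0.35,-0.02,0,0,0],
    [0.9,0.35,0,0,0,0],
    [0.85,0.35,0,0,0,0],
    [0.5,0,0,0,0,0],
    [0,0,0,0,0,0]
  ]
}}

```text
t: 11.02
eef_pos: [0.6081, 0.0442, 0.1497]
tool_rot: [0.557, 0.629, 0.323, -0.435]
contact_force: [-0.5, 0.2, 0.7]
gripper_width: 0.134
```

```bash
python3 g2.py
python3 - <<'E'
from nest import *
for n,b in(('side',(190,110,290,210)),('top',(290,90,410,190))):
    im,d=snap(n,n+'2')
    cv2.imwrite(f'pics/{n}2c.png',cv2.resize(cv2.cvtColor(im,cv2.COLOR_RGB2BGR)[b[1]:b[3],b[0]:b[2]],None,fx=6,fy=6,interpolation=2))
E
```

```text
11.025 [ 0.03  0.33 -0.36  2.1   0.78  0.45 -1.14] 0.13432898907554655 [-0.5  0.2  0.7] Fz nest 0.7984614597602337
tcp nest [0.00311899 0.00336203 0.07968301] pinch nest [0.00316764 0.00336937 0.09838295]
shift tool mm [-21.6  -3.2   3.4] units [-0.54  -0.079  0.084] turn deg [-0.02  0.02  0.15] units [-0.0001  0.0001  0.0004]
```

View pics/side2c.png

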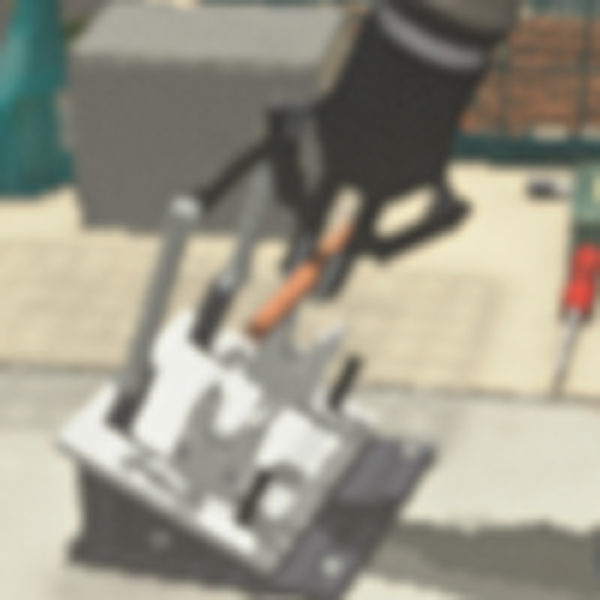

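View pics/top2c.png

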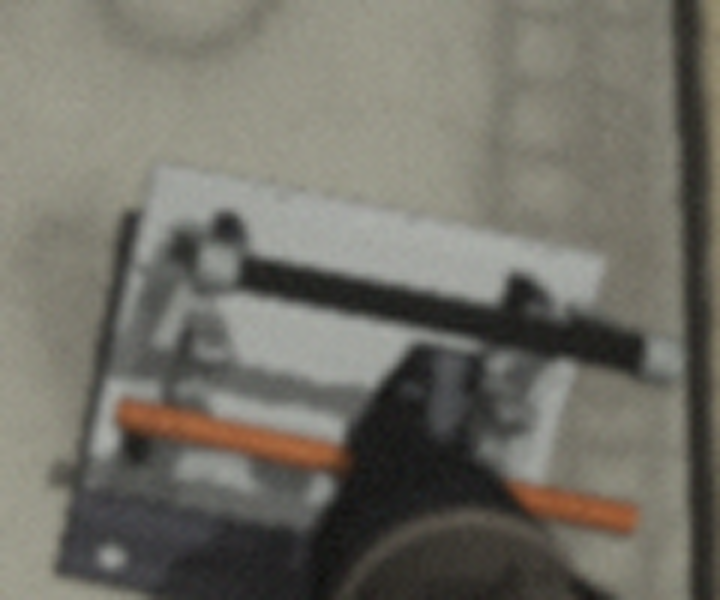

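Run:
```python
from nest import *
def onz(n,u,v,z):
    o,r=ray(n,u,v); s=(z+O[2]-o@Z)/(r@Z); return W2N(o+r*s)
f=lambda p,u0,v0:(p[0]/6+u0-5/12,p[1]/6+v0-5/12)
for p in((119,413),(639,518)): print(onz('top',*f(p,290,90),.098))
o1,r1=ray('top',*f((119,413),290,90));o2,r2=ray('side',*f((257,326),190,110))
s=np.linalg.lstsq(np.c_[r1,-r2],o2-o1,rcond=None)[0];print(W2N(o1+s[0]*r1),W2N(o2+s[1]*r2))
# post tips left in side2 crop and in top
```

```text
[0.00234986 0.10052438 0.098     ]
[ 0.00394652 -0.10058139  0.098     ]
[0.00298302 0.10075785 0.10056471] [0.00385594 0.10103261 0.1003242 ]
```

>>> {"op": "step_arm", "data": {
  "plan": [
    [0.3,-0.08,0,0,0,0],
    [0.3,0,0,0,0,0],
    [0.3,0,0,0,0,0],
    [0.3,0,0,0,0,0],
    [0.15,0,0,0,0,0],
    [0,0,0,0,0,0]
  ]
}}

```text
t: 11.88
eef_pos: [0.627, 0.04, 0.0994]
tool_rot: [0.558, 0.629, 0.322, -0.435]
contact_force: [0.4, 0.3, -0.5]
gripper_width: 0.131
```

```bash
python3 g2.py
python3 - <<'E'
from nest import *
for n,b in(('side',(190,110,290,210)),):
    im,d=snap(n,n+'3')
    cv2.imwrite(f'pics/{n}3c.png',cv2.resize(cv2.cvtColor(im,cv2.COLOR_RGB2BGR)[b[1]:b[3],b[0]:b[2]],None,fx=6,fy=6,interpolation=2))
E
```

```text
11.875 [-0.04  0.43 -0.27  2.09  0.93  0.37 -1.29] 0.13123473528177929 [ 0.4  0.3 -0.5] Fz nest -0.576136764022416
tcp nest [-0.00057166  0.0027481   0.02594983] pinch nest [-0.00054154  0.00275647  0.0446498 ]
shift tool mm [-75.3   0.5   2.8] units [-1.884  0.011  0.07 ] turn deg [-0.    0.03  0.09] units [-0.      0.0001  0.0003]
```

View pics/side3c.png

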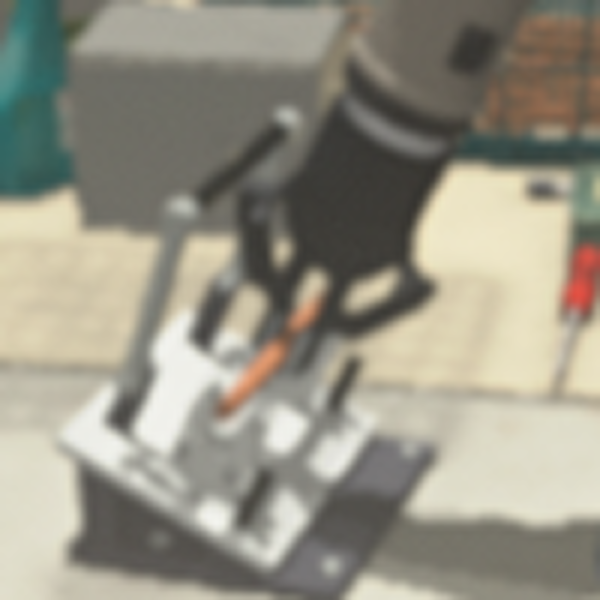

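>>> {"op": "step_arm", "data": {
  "plan": [
    [0.1,0,0,0,0,0],
    [0.1,0,0,0,0,0],
    [0.1,0,0,0,0,0],
    [0,0,0,0,0,0]
  ]
}}

```text
t: 12.42
eef_pos: [0.6319, 0.0389, 0.0887]
tool_rot: [0.558, 0.629, 0.322, -0.435]
contact_force: [-0.1, -1.0, -0.5]
gripper_width: 0.131
```

```bash
cat > g3.py <<'E'
from nest import *
o=bot.get_obs();A=qm(o['tool_rot'])
print(o['t'],'F nest',(R.T@o['contact_force']).round(1),'Tq nest',(R.T@o['torque']).round(2),'pinch nest mm',(1000*W2N(o['eef_pos']-A[:,0]*.0187)).round(1),o['gripper_width'].round(3))
E
python3 g3.py
```

```text
Traceback (most recent call last):
  File "g3.py", line 3, in <module>
    print(o['t'],'F nest',(R.T@o['contact_force']).round(1),'Tq nest',(R.T@o['torque']).round(2),'pinch nest mm',(1000*W2N(o['eef_pos']-A[:,0]*.0187)).round(1),o['gripper_width'].round(3))
                                                                                                                                                                ^^^^^^^^^^^^^^^^^^^^^^^^
AttributeError: 'float' object has no attribute 'round'
```

```bash
sed -i "s/o\['gripper_width'\].round(3)/round(o['gripper_width'],3)/" g3.py; python3 g3.py
```

```text
12.425 F nest [-0.1 -0.9 -0.5] Tq nest [-0.03  0.47 -0.06] pinch nest mm [-0.5  2.7 32.8] 0.131
```

>>> {"op": "step_arm", "data": {
  "plan": [
    [0.1,0,0,0,0,0],
    [0.05,0,0,0,0,0],
    [0,0,0,0,0,0]
  ]
}}

```text
t: 12.8
eef_pos: [0.6345, 0.0385, 0.0834]
tool_rot: [0.558, 0.629, 0.322, -0.435]
contact_force: [0.1, -0.1, -1.1]
gripper_width: 0.133
```

```bash
python3 g3.py
```

```text
12.8 F nest [-0.4 -0.1 -1. ] Tq nest [-0.    0.56  0.02] pinch nest mm [-0.4  2.7 27. ] 0.133
```

>>> {"op": "step_arm", "data": {
  "plan": [
    [0.05,0,0,0,0,0],
    [0.05,0,0,0,0,0],
    [0,0,0,0,0,0]
  ]
}}

```text
t: 13.18
eef_pos: [0.6361, 0.0382, 0.0798]
tool_rot: [0.558, 0.629, 0.322, -0.435]
contact_force: [0.2, 0.1, -1.0]
gripper_width: 0.13
```

```bash
python3 g3.py
```

```text
13.175 F nest [-0.3  0.2 -1. ] Tq nest [0.02 0.48 0.05] pinch nest mm [-0.4  2.7 23. ] 0.13
```

>>> {"op": "step_arm", "data": {
  "plan": [
    [0.05,0,0,0,0,0],
    [0.05,0,0,0,0,0],
    [0,0,0,0,0,0]
  ]
}}

```text
t: 13.55
eef_pos: [0.6378, 0.0379, 0.0762]
tool_rot: [0.558, 0.629, 0.322, -0.435]
contact_force: [0.6, -1.0, -0.3]
gripper_width: 0.131
```

```bash
python3 g3.py
```

```text
13.55 F nest [ 0.6 -0.9 -0.6] Tq nest [0.03 0.52 0.03] pinch nest mm [-0.4  2.7 19. ] 0.131
```

>>> {"op": "step_arm", "data": {
  "plan": [
    [0.05,0,0,0,0,0],
    [0,0,0,0,0,0]
  ]
}}

```text
t: 13.8
eef_pos: [0.6387, 0.0377, 0.0745]
tool_rot: [0.558, 0.629, 0.322, -0.435]
contact_force: [-0.7, -0.9, 0.2]
gripper_width: 0.132
```

```bash
python3 g3.py
```

```text
13.8 F nest [-0.4 -1.   0.4] Tq nest [0.01 0.49 0.03] pinch nest mm [-0.4  2.8 17. ] 0.132
```

>>> {"op": "step_arm", "data": {
  "plan": [
    [0.05,0,0,0,0,0],
    [0,0,0,0,0,0]
  ]
}}

```text
t: 14.05
eef_pos: [0.6396, 0.0376, 0.0728]
tool_rot: [0.558, 0.629, 0.322, -0.435]
contact_force: [0.2, -0.3, 0.5]
gripper_width: 0.127
```

```bash
python3 g3.py
```

```text
14.05 F nest [ 0.4 -0.2  0.4] Tq nest [-0.    0.47 -0.03] pinch nest mm [-0.2  2.8 15.2] 0.127
```

>>> {"op": "step_arm", "data": {
  "plan": [
    [0.05,0,0,0,0,0],
    [0,0,0,0,0,0]
  ]
}}

```text
t: 14.3
eef_pos: [0.6404, 0.0375, 0.071]
tool_rot: [0.558, 0.629, 0.322, -0.435]
contact_force: [-1.7, 0.3, 0.4]
gripper_width: 0.128
```

```bash
python3 g3.py
```

```text
14.3 F nest [-1.4 -0.1  1.1] Tq nest [-0.03  0.48  0.01] pinch nest mm [-0.2  2.8 13.1] 0.128
```

>>> {"op": "step_arm", "data": {
  "plan": [
    [0.05,0,0,0,0,0],
    [0,0,0,0,0,0]
  ]
}}

```text
t: 14.55
eef_pos: [0.6413, 0.0373, 0.0691]
tool_rot: [0.558, 0.629, 0.322, -0.435]
contact_force: [0.4, 0.4, 1.6]
gripper_width: 0.135
```

```bash
python3 g3.py
```

```text
14.55 F nest [0.9 0.4 1.3] Tq nest [-0.01  0.5   0.03] pinch nest mm [-0.2  2.8 11.1] 0.135
```

>>> {"op": "step_arm", "data": {
  "plan": [
    [0.05,0,0,0,0,0],
    [0,0,0,0,0,0]
  ]
}}

```text
t: 14.8
eef_pos: [0.6421, 0.0371, 0.0672]
tool_rot: [0.558, 0.629, 0.322, -0.435]
contact_force: [-0.7, 0.4, 1.4]
gripper_width: 0.129
```

```bash
python3 g3.py
```

```text
14.8 F nest [-0.2  0.2  1.6] Tq nest [ 0.02  0.47 -0.01] pinch nest mm [-0.3  2.8  9. ] 0.129
```

>>> {"op": "step_arm", "data": {
  "plan": [
    [0.05,0,0,0,0,0],
    [0,0,0,0,0,0]
  ]
}}

```text
t: 15.05
eef_pos: [0.6429, 0.037, 0.0654]
tool_rot: [0.558, 0.629, 0.322, -0.435]
contact_force: [-0.8, -0.1, 0.3]
gripper_width: 0.135
```

```bash
python3 g3.py
```

```text
15.05 F nest [-0.5 -0.3  0.6] Tq nest [0.06 0.44 0.01] pinch nest mm [-0.3  2.8  7. ] 0.135
```

>>> {"op": "step_arm", "data": {
  "plan": [
    [0.03,0,0,0,0,0],
    [0,0,0,0,0,0]
  ]
}}

```text
t: 15.3
eef_pos: [0.6432, 0.037, 0.0649]
tool_rot: [0.558, 0.629, 0.322, -0.435]
contact_force: [-5.1, -0.0, 8.5]
gripper_width: 0.129
```

```bash
python3 g3.py
```

```text
15.3 F nest [-0.9 -1.   9.8] Tq nest [-0.21  0.74 -0.01] pinch nest mm [-0.2  2.8  6.4] 0.129
```

>>> {"op": "step_arm", "data": {
  "plan": [
    [0.03,0,0,0,0,0],
    [0,0,0,0,0,0]
  ]
}}

```text
t: 15.55
eef_pos: [0.6433, 0.0369, 0.0648]
tool_rot: [0.558, 0.629, 0.322, -0.434]
contact_force: [-14.4, -0.3, 21.4]
gripper_width: 0.132
```

```bash
python3 g3.py
```

```text
15.55 F nest [-3.7 -3.  25.3] Tq nest [-0.5   1.27 -0.04] pinch nest mm [-0.2  2.8  6.2] 0.132
```

>>> {"op": "step_arm", "data": {
  "plan": [
    [0.03,0,0,0,0,0],
    [0,0,0,0,0,0]
  ]
}}

```text
t: 15.8
eef_pos: [0.6434, 0.0369, 0.0646]
tool_rot: [0.558, 0.63, 0.322, -0.434]
contact_force: [-24.2, 0.6, 35.2]
gripper_width: 0.136
```

```bash
python3 g3.py
python3 - <<'E'
from nest import *
for n,b in(('side',(190,110,290,210)),('top',(290,90,410,190))):
    im,d=snap(n,n+'4')
    cv2.imwrite(f'pics/{n}4c.png',cv2.resize(cv2.cvtColor(im,cv2.COLOR_RGB2BGR)[b[1]:b[3],b[0]:b[2]],None,fx=6,fy=6,interpolation=2))
E
```

```text
15.8 F nest [-6.7 -3.9 42. ] Tq nest [-0.84  1.85 -0.06] pinch nest mm [-0.2  2.8  6.1] 0.136
```

View pics/side4c.png

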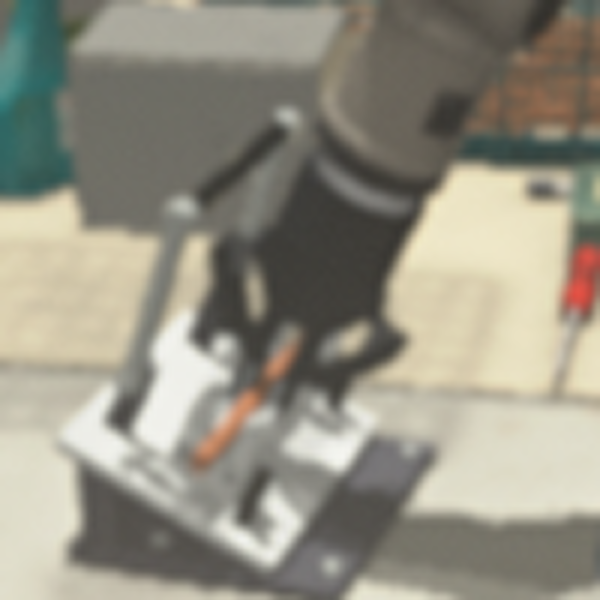

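View pics/top4c.png

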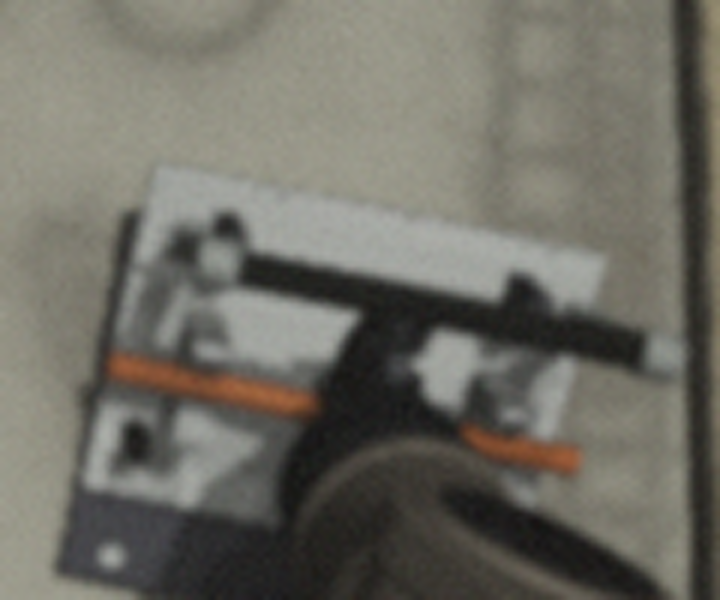

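Run:
```python
from nest import *
f=lambda p,u0,v0:(p[0]/6+u0-5/12,p[1]/6+v0-5/12)
o1,r1=ray('top',*f((109,365),290,90));o2,r2=ray('side',*f((200,461),190,110))
s=np.linalg.lstsq(np.c_[r1,-r2],o2-o1,rcond=None)[0];print(W2N(o1+s[0]*r1),W2N(o2+s[1]*r2))
o1,r1=ray('top',*f((580,461),290,90)); s=(.0068+O[2]-o1@Z)/(r1@Z);print(W2N(o1+r1*s))
```

```text
[-0.00102298  0.10085289  0.00667306] [-0.00042102  0.101046    0.00652155]
[ 0.00018382 -0.10010581  0.0068    ]
```

>>> {"op": "step_arm", "data": {
  "plan": [
    [-0.05,0,0,0,0,0],
    [0,0,0,0,0,0],
    [0,0,0,0,0,0],
    [0,0,0,0,0,0]
  ],
  "fingers": 0.2
}}

```text
t: 16.4
eef_pos: [0.6434, 0.0367, 0.0636]
tool_rot: [0.558, 0.629, 0.322, -0.435]
contact_force: [0.5, 1.1, 0.5]
gripper_width: 0.399
```

>>> {"op": "step_arm", "data": {
  "plan": [
    [-0.3,0,0,0,0,0],
    [-0.5,0,0,0,0,0],
    [-0.3,0,0,0,0,0],
    [0,0,0,0,0,0]
  ]
}}

```text
t: 16.9
eef_pos: [0.6255, 0.0405, 0.1052]
tool_rot: [0.558, 0.63, 0.322, -0.434]
contact_force: [-3.7, -0.1, 1.0]
gripper_width: 0.399
```

```bash
python3 g3.py
python3 - <<'E'
from nest import *
for n,b in(('side',(190,110,290,210)),('top',(290,90,410,190))):
    im,d=snap(n,n+'5')
    cv2.imwrite(f'pics/{n}5c.png',cv2.resize(cv2.cvtColor(im,cv2.COLOR_RGB2BGR)[b[1]:b[3],b[0]:b[2]],None,fx=6,fy=6,interpolation=2))
E
```

```text
16.9 F nest [-2.9 -0.8  2.5] Tq nest [-0.05  0.54 -0.03] pinch nest mm [ 0.4  3.  50.6] 0.399
```

View pics/side5c.png

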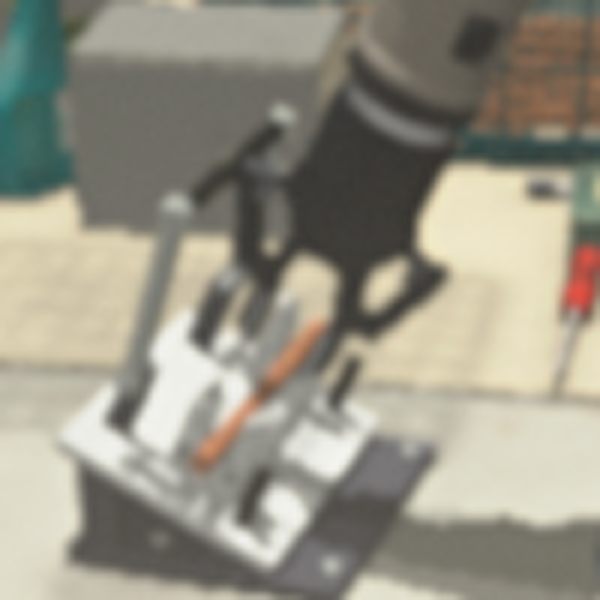

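View pics/top5c.png

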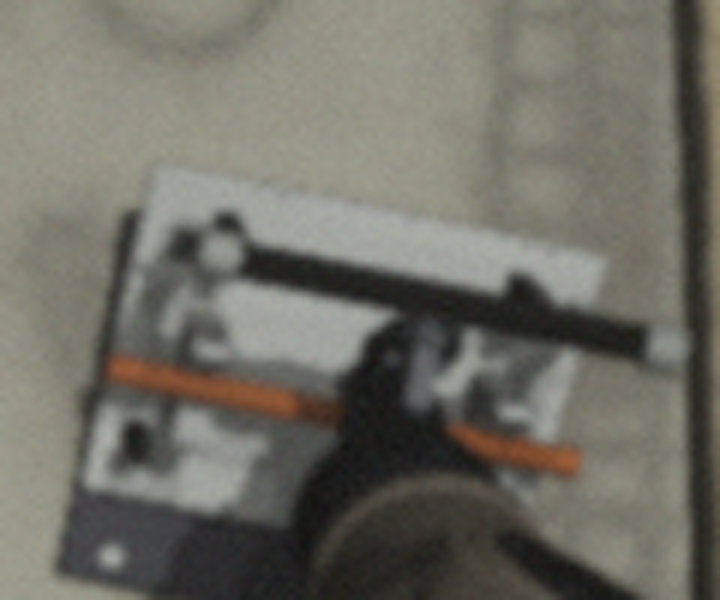

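>>> {"op": "step_arm", "data": {
  "plan": [
    [-0.1,-0.5,0,0,0,0],
    [0,0,0,0,0,0],
    [0,0,0,0,0,0],
    [0,0,0,0,0,0]
  ],
  "fingers": 1,
  "force": 40
}}

```text
t: 17.5
eef_pos: [0.6066, 0.0439, 0.0993]
tool_rot: [0.558, 0.63, 0.322, -0.435]
contact_force: [0.1, -0.4, 0.2]
gripper_width: -0.002
```

```bash
cat > g4.py <<'E'
from nest import *
import sys
o=bot.get_obs();print(o['t'],o['q'].round(2),round(o['gripper_width'],3),'F nest',(R.T@o['contact_force']).round(1),'tcp nest',(1000*W2N(o['eef_pos'])).round(1))
if len(sys.argv)>3: rows(N2W([float(a)/1000 for a in sys.argv[1:4]]),rot(-Z,X))
E
python3 g4.py 0 -30 24
```

```text
17.5 [-0.07  0.41 -0.25  2.14  0.97  0.35 -1.35] -0.002 F nest [ 0.2 -0.4  0.1] tcp nest [-19.4   2.8  34.7]
shift tool mm [10.7 19.5 32.8] units [0.267 0.487 0.819] turn deg [-0.04  0.01  0.02] units [-0.0001  0.      0.    ]
```

>>> {"op": "step_arm", "data": {
  "plan": [
    [0,0.25,-0.34,0,0,0],
    [0,0.237,-0.34,0,0,0],
    [0.25,0,0,0,0,0],
    [0.15,0,0,0,0,0],
    [0,0,0,0,0,0]
  ]
}}

```text
t: 18.12
eef_pos: [0.6341, 0.0654, 0.0916]
tool_rot: [0.558, 0.629, 0.322, -0.436]
contact_force: [-0.2, -0.7, 0.5]
gripper_width: -0.002
```

```bash
python3 g4.py
```

```text
18.125 [-0.1   0.46 -0.25  2.07  0.96  0.39 -1.35] -0.002 F nest [ 0.2 -0.8  0.5] tcp nest [-1.9 29.  18. ]
```

>>> {"op": "step_arm", "data": {
  "plan": [
    [0.05,0,0,0,0,0],
    [0.05,0,0,0,0,0],
    [0,0,0,0,0,0]
  ]
}}

```text
t: 18.5
eef_pos: [0.6365, 0.0657, 0.0892]
tool_rot: [0.558, 0.629, 0.322, -0.435]
contact_force: [0.2, 0.4, 0.0]
gripper_width: -0.002
```

```bash
python3 g4.py
```

```text
18.5 [-0.1   0.46 -0.25  2.07  0.97  0.38 -1.36] -0.002 F nest [ 0.1  0.4 -0. ] tcp nest [-0.9 29.8 14.8]
```

>>> {"op": "step_arm", "data": {
  "plan": [
    [0.04,0,0,0,0,0],
    [0,0,0,0,0,0]
  ]
}}

```text
t: 18.75
eef_pos: [0.6372, 0.0657, 0.0877]
tool_rot: [0.558, 0.629, 0.322, -0.435]
contact_force: [-0.0, 0.1, 0.8]
gripper_width: 0.001
```

```bash
python3 g4.py
```

```text
18.75 [-0.1   0.47 -0.25  2.07  0.97  0.38 -1.37] 0.001 F nest [0.3 0.1 0.7] tcp nest [-0.8 29.9 13.2]
```

>>> {"op": "step_arm", "data": {
  "plan": [
    [0.04,0,0,0,0,0],
    [0,0,0,0,0,0]
  ]
}}

```text
t: 19.0
eef_pos: [0.638, 0.0656, 0.0868]
tool_rot: [0.558, 0.63, 0.322, -0.435]
contact_force: [-2.3, -0.5, 4.1]
gripper_width: 0.005
```

```bash
python3 g4.py
```

```text
19.0 [-0.1   0.47 -0.24  2.07  0.98  0.38 -1.37] 0.005 F nest [-0.2 -0.9  4.7] tcp nest [-0.4 30.  12. ]
```

>>> {"op": "step_arm", "data": {
  "plan": [
    [0.04,0,0,0,0,0],
    [0,0,0,0,0,0]
  ]
}}

```text
t: 19.25
eef_pos: [0.6392, 0.0655, 0.087]
tool_rot: [0.558, 0.63, 0.321, -0.434]
contact_force: [-9.4, -1.4, 18.3]
gripper_width: -0.005
```

```bash
python3 g4.py
```

```text
19.25 [-0.11  0.47 -0.24  2.07  0.98  0.37 -1.37] -0.005 F nest [-0.4 -3.1 20.4] tcp nest [ 0.7 30.1 11.6]
```

>>> {"op": "step_arm", "data": {
  "plan": [
    [0.03,0,0,0,0,0],
    [0,0,0,0,0,0]
  ]
}}

```text
t: 19.5
eef_pos: [0.6401, 0.0653, 0.0871]
tool_rot: [0.559, 0.63, 0.321, -0.434]
contact_force: [-15.5, -2.0, 28.4]
gripper_width: 0.0
```

```bash
python3 g4.py
```

```text
19.5 [-0.11  0.47 -0.24  2.07  0.98  0.37 -1.38] 0.0 F nest [-1.5 -4.9 32. ] tcp nest [ 1.6 30.1 11.4]
```

>>> {"op": "step_arm", "data": {
  "plan": [
    [-0.4,0,0,0,0,0],
    [0,0,0.75,0,0,0],
    [0,0,0.75,0,0,0],
    [0.24,0,0,0,0,0],
    [0,0,0,0,0,0]
  ]
}}

```text
t: 20.12
eef_pos: [0.6251, 0.0075, 0.089]
tool_rot: [0.558, 0.629, 0.323, -0.435]
contact_force: [0.3, 0.5, 0.5]
gripper_width: 0.001
```

```bash
python3 g4.py 0 -30 13
```

```text
20.125 [ 0.    0.44 -0.24  2.11  0.96  0.32 -1.26] 0.001 F nest [0.4 0.5 0.4] tcp nest [ -1.1 -29.5  14.7]
shift tool mm [1.7 1.2 0.5] units [0.043 0.029 0.012] turn deg [ 0.   -0.02  0.09] units [ 0.     -0.      0.0002]
```

>>> {"op": "step_arm", "data": {
  "plan": [
    [0.05,0.02,0,0,0,0],
    [0.04,0,0,0,0,0],
    [0,0,0,0,0,0]
  ]
}}

```text
t: 20.5
eef_pos: [0.6277, 0.0077, 0.0871]
tool_rot: [0.558, 0.63, 0.323, -0.434]
contact_force: [-1.9, 0.9, 3.0]
gripper_width: -0.001
```

```bash
python3 g4.py
```

```text
20.5 [ 0.    0.45 -0.24  2.11  0.97  0.31 -1.27] -0.001 F nest [-0.6  0.5  3.6] tcp nest [  0.3 -28.8  12. ]
```

>>> {"op": "step_arm", "data": {
  "plan": [
    [0.04,0,0,0,0,0],
    [0,0,0,0,0,0]
  ]
}}

```text
t: 20.75
eef_pos: [0.6289, 0.0075, 0.0872]
tool_rot: [0.558, 0.63, 0.322, -0.433]
contact_force: [-9.4, 1.8, 17.9]
gripper_width: 0.001
```

```bash
python3 g4.py
```

```text
20.75 [-0.    0.45 -0.23  2.11  0.97  0.31 -1.28] 0.001 F nest [-1.1  0.  20.3] tcp nest [  1.5 -28.7  11.6]
```

>>> {"op": "step_arm", "data": {
  "plan": [
    [-0.6,-0.3,0,0,0,0],
    [-0.8,-0.4,-0.4,0,0,0],
    [-1,0,-0.4,0,0,0],
    [-1,0,0,0,0,0],
    [-1,0,0,0,0,0],
    [-0.6,0,0,0,0,0],
    [0,0,0,0,0,0]
  ],
  "fingers": 0
}}

```text
t: 21.62
eef_pos: [0.5267, 0.059, 0.2567]
tool_rot: [0.558, 0.63, 0.321, -0.433]
contact_force: [0.3, -0.8, -0.5]
gripper_width: 0.503
```

```bash
python3 - <<'E'
from nest import *
for n,b in(('side',(190,110,290,210)),('top',(290,90,410,190))):
    im,d=snap(n,n+'6')
    cv2.imwrite(f'pics/{n}6c.png',cv2.resize(cv2.cvtColor(im,cv2.COLOR_RGB2BGR)[b[1]:b[3],b[0]:b[2]],None,fx=6,fy=6,interpolation=2))
E
python3 g4.py 73 0 104
```

```text
21.725 [ 0.12  0.05 -0.49  2.15  0.45  0.62 -0.88] 0.501 F nest [ 0.1  0.  -0.5] tcp nest [-28.1   1.7 209.6]
shift tool mm [105.5 101.2   1.7] units [2.637 2.531 0.041] turn deg [-0.02  0.03  0.06] units [-0.      0.0001  0.0002]
```

View pics/side6c.png

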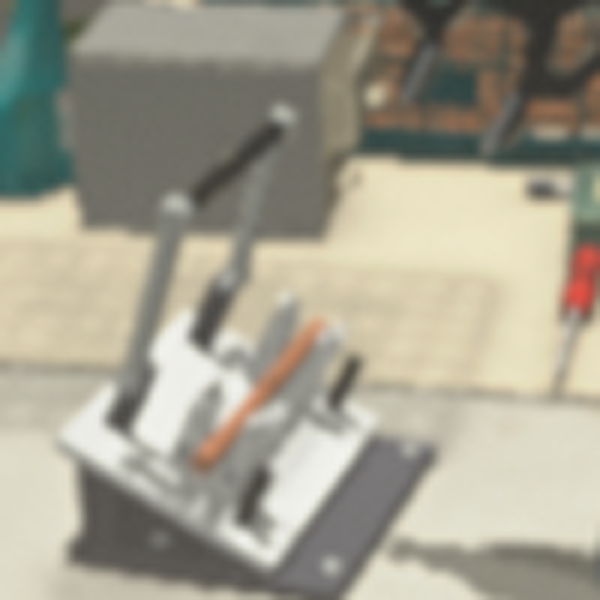

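View pics/top6c.png

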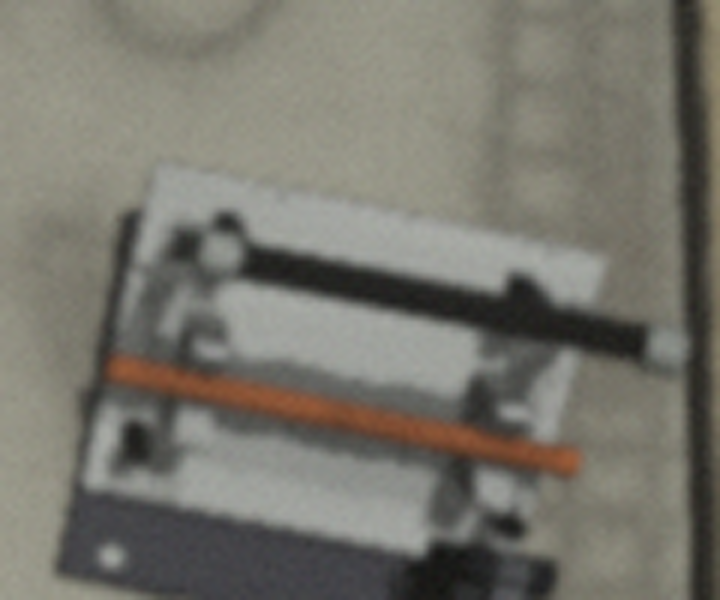

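Run:
```python
from nest import *
f=lambda p,u0,v0:(p[0]/6+u0-5/12,p[1]/6+v0-5/12)
def tri(a,b):
    o1,r1=ray('top',*f(a,290,90));o2,r2=ray('side',*f(b,190,110))
    s=np.linalg.lstsq(np.c_[r1,-r2],o2-o1,rcond=None)[0];return W2N((o1+s[0]*r1+o2+s[1]*r2)/2).round(4),np.linalg.norm(o1+s[0]*r1-o2-s[1]*r2)
print(tri((223,250),(174,206)),tri((665,348),(283,116)),tri((109,367),(203,457)))
```

```text
(array([0.0752, 0.0807, 0.1265]), np.float64(0.0007587555925203835)) (array([ 0.0734, -0.0808,  0.128 ]), np.float64(0.0009069808837696353)) (array([-0.001 ,  0.101 ,  0.0099]), np.float64(0.0001987451284162145))
```

>>> {"op": "step_arm", "data": {
  "plan": [
    [0,0.85,0.02,0,0,0],
    [0,0.85,0.02,0,0,0],
    [0,0.85,0,0,0,0],
    [0.8,0,0,0,0,0],
    [0.8,0,0,0,0,0],
    [0.6,0,0,0,0,0],
    [0.38,0,0,0,0,0],
    [0,0,0,0,0,0]
  ]
}}

```text
t: 22.72
eef_pos: [0.6588, 0.0311, 0.202]
tool_rot: [0.557, 0.629, 0.323, -0.436]
contact_force: [0.7, 0.7, 1.4]
gripper_width: 0.501
```

```bash
python3 g4.py 74 0 106;python3 - <<'E'
from nest import *
for n,b in(('side',(190,110,290,210)),):
    im,d=snap(n,n+'7')
    cv2.imwrite(f'pics/{n}7c.png',cv2.resize(cv2.cvtColor(im,cv2.COLOR_RGB2BGR)[b[1]:b[3],b[0]:b[2]],None,fx=6,fy=6,interpolation=2))
E
```

```text
22.725 [ 0.09  0.33 -0.39  1.95  0.59  0.56 -0.89] 0.501 F nest [1.1 0.9 1.1] tcp nest [ 72.6   0.  105. ]
shift tool mm [-1.   1.4  0. ] units [-0.025  0.034  0.001] turn deg [0.   0.06 0.24] units [0.     0.0002 0.0007]
```

View pics/side7c.png

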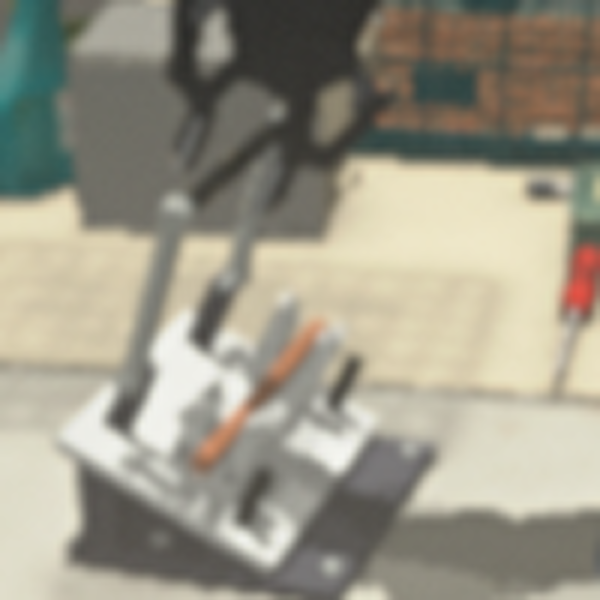

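The fingers straddle the bar. I close gently on it at 25 N.

>>> {"op": "step_arm", "data": {
  "plan": [
    [0,0,0,0,0,0],
    [0,0,0,0,0,0],
    [0,0,0,0,0,0],
    [0,0,0,0,0,0]
  ],
  "fingers": 1,
  "force": 25
}}

```text
t: 23.28
eef_pos: [0.6593, 0.0316, 0.2051]
tool_rot: [0.558, 0.63, 0.322, -0.434]
contact_force: [-6.1, 1.0, 6.8]
gripper_width: 0.154
```

```bash
python3 g4.py
python3 - <<'E'
import numpy as np
# arc rows: theta from 1.72 to 0, dth .1 => bar positions; shifts (tool x=-Z, tool y=X)
th=np.linspace(1.70,0,18)
x=58-105*np.cos(th);z=20+105*np.sin(th)
for i in range(17): print(round(th[i+1],2),'dx',round(-(z[i+1]-z[i])/40,3),'dy',round((x[i+1]-x[i])/40,3))
E
```

```text
23.275 [ 0.09  0.33 -0.39  1.94  0.59  0.56 -0.89] 0.154 F nest [-2.7 -0.1  8.8] tcp nest [ 74.3   0.6 107.7]
1.6 dx -0.021 dy -0.262
1.5 dx 0.005 dy -0.262
1.4 dx 0.032 dy -0.26
1.3 dx 0.057 dy -0.256
1.2 dx 0.083 dy -0.249
1.1 dx 0.107 dy -0.24
1.0 dx 0.131 dy -0.228
0.9 dx 0.153 dy -0.213
0.8 dx 0.173 dy -0.197
0.7 dx 0.192 dy -0.179
0.6 dx 0.209 dy -0.159
0.5 dx 0.224 dy -0.137
0.4 dx 0.236 dy -0.114
0.3 dx 0.246 dy -0.09
0.2 dx 0.254 dy -0.065
0.1 dx 0.259 dy -0.039
0.0 dx 0.262 dy -0.013
```

>>> {"op": "step_arm", "data": {
  "plan": [
    [-0.06,0.03,0,0,0,0],
    [-0.02,-0.26,0,0,0,0],
    [0,-0.26,0,0,0,0],
    [0.03,-0.26,0,0,0,0],
    [0,0,0,0,0,0]
  ]
}}

```text
t: 23.9
eef_pos: [0.6323, 0.0368, 0.1944]
tool_rot: [0.558, 0.63, 0.322, -0.434]
contact_force: [-2.1, -0.0, 5.2]
gripper_width: 0.149
```

```bash
python3 g4.py
```

```text
23.9 [ 0.07  0.3  -0.38  2.01  0.62  0.53 -0.95] 0.149 F nest [ 0.4 -0.4  5.6] tcp nest [ 44.8   0.6 109.6]
```

>>> {"op": "step_arm", "data": {
  "plan": [
    [0.03,-0.26,0,0,0,0],
    [0.06,-0.255,0,0,0,0],
    [0.085,-0.25,0,0,0,0],
    [0.11,-0.24,0,0,0,0],
    [0.13,-0.23,0,0,0,0],
    [0,0,0,0,0,0]
  ]
}}

```text
t: 24.65
eef_pos: [0.5944, 0.0439, 0.1561]
tool_rot: [0.558, 0.629, 0.323, -0.435]
contact_force: [8.9, -0.2, -6.8]
gripper_width: 0.15
```

```bash
python3 g4.py
```

```text
24.65 [ 0.    0.3  -0.33  2.13  0.74  0.44 -1.11] 0.15 F nest [ 5.1  1.4 -9.8] tcp nest [-6.3  0.5 91.2]
```

>>> {"op": "step_arm", "data": {
  "plan": [
    [0.23,-0.2,0,0,0,0],
    [0.2,-0.18,0,0,0,0],
    [0.21,-0.16,0,0,0,0],
    [0,0,0,0,0,0]
  ]
}}

```text
t: 25.15
eef_pos: [0.585, 0.0456, 0.1237]
tool_rot: [0.558, 0.629, 0.323, -0.435]
contact_force: [3.3, 0.4, -3.5]
gripper_width: 0.147
```

```bash
python3 g4.py
```

```text
25.15 [-0.06  0.34 -0.27  2.17  0.86  0.38 -1.26] 0.147 F nest [ 1.4  1.  -4.6] tcp nest [-28.6   0.5  65.9]
```

>>> {"op": "step_arm", "data": {
  "plan": [
    [0.11,-0.1,0,0,0,-0.011],
    [0.11,-0.09,0,0,0,-0.011],
    [0.11,-0.08,0,0,0,-0.011],
    [0,0,0,0,0,0]
  ]
}}

```text
t: 25.65
eef_pos: [0.5816, 0.0464, 0.1089]
tool_rot: [0.509, 0.593, 0.386, -0.49]
contact_force: [4.5, 0.1, 0.7]
gripper_width: 0.152
```

```bash
cat > g5.py <<'E'
from nest import *
o=bot.get_obs();A=qm(o['tool_rot']);b=1000*W2N(o['eef_pos']-A[:,0]*.0145)
print(o['t'],o['q'].round(2),round(o['gripper_width'],3),'F nest',(R.T@o['contact_force']).round(1),'bar~',b.round(1),'lean',np.degrees(np.arccos(-A[2,0])))
th=np.arctan2(b[2]-20,58-b[0]);print('theta',th,'rad',np.hypot(b[2]-20,58-b[0]))
def P(t): return np.array([58-105*np.cos(t),0,20+105*np.sin(t)])
p=b
for t in np.arange(th-.1,-.15,-.1):
    q=P(max(t,0)); d=A.T@(R@(q-p));p=q;print(round(t,2),(d/40).round(3))
E
python3 g5.py
```

```text
25.65 [ 0.13  0.42 -0.44  2.03  0.52  0.58 -0.88] 0.152 F nest [ 4.3  0.9 -1.3] bar~ [-35.1   0.5  68.2] lean 13.090831519065505
theta 0.4775178073683723 rad 104.77136361736682
0.38 [ 0.255 -0.063  0.013]
0.28 [ 0.261 -0.031  0.   ]
0.18 [ 0.262 -0.005  0.   ]
0.08 [0.262 0.021 0.   ]
-0.02 [0.201 0.034 0.   ]
-0.12 [0. 0. 0.]
```

Joints are comfortable and the bar is on its arc at θ≈0.48, so I continue.

>>> {"op": "step_arm", "data": {
  "plan": [
    [0.255,-0.06,0,0,0,0],
    [0.26,-0.03,0,0,0,0],
    [0.26,-0.005,0,0,0,0],
    [0,0,0,0,0,0]
  ]
}}

```text
t: 26.15
eef_pos: [0.5858, 0.0456, 0.0777]
tool_rot: [0.51, 0.593, 0.385, -0.489]
contact_force: [8.6, -1.6, -0.0]
gripper_width: 0.15
```

```bash
python3 g5.py
```

```text
26.15 [ 0.09  0.47 -0.4   2.04  0.58  0.52 -0.93] 0.15 F nest [ 7.9  0.1 -3.7] bar~ [-44.4   0.6  38.1] lean 13.25296965803056
theta 0.17460597574791903 rad 103.9845629395572
0.07 [ 0.262 -0.004  0.015]
-0.03 [0.193 0.033 0.   ]
-0.13 [0. 0. 0.]
```

>>> {"op": "step_arm", "data": {
  "plan": [
    [0.2,0.04,0,0,0,0],
    [0.13,0.04,0,0,0,0],
    [0,0,0,0,0,0]
  ]
}}

```text
t: 26.52
eef_pos: [0.5905, 0.0447, 0.0652]
tool_rot: [0.51, 0.593, 0.386, -0.49]
contact_force: [5.8, -0.2, 0.9]
gripper_width: 0.15
```

```bash
python3 g5.py
```

```text
26.525 [ 0.08  0.5  -0.38  2.04  0.6   0.5  -0.95] 0.15 F nest [ 5.5  0.8 -1.6] bar~ [-45.4   0.6  24.7] lean 13.103321578670792
theta 0.04509799731938419 rad 103.50064588631734
-0.05 [ 0.122 -0.015  0.014]
```

>>> {"op": "step_arm", "data": {
  "plan": [
    [0.1,0.015,0,0,0,0],
    [0,0,0,0,0,0]
  ]
}}

```text
t: 26.78
eef_pos: [0.5913, 0.0447, 0.0629]
tool_rot: [0.51, 0.592, 0.386, -0.49]
contact_force: [-4.2, -0.5, 19.6]
gripper_width: 0.149
```

```bash
python3 g5.py
```

```text
26.775 [ 0.07  0.5  -0.38  2.04  0.61  0.5  -0.95] 0.149 F nest [ 4.6 -1.3 19.4] bar~ [-45.6   0.8  22.3] lean 13.109968212036156
theta 0.021774791707797263 rad 103.66814124614382
-0.08 [ 0.062 -0.022  0.019]
```

>>> {"op": "step_arm", "data": {
  "plan": [
    [0.05,0,0,0,0,0],
    [0,0,0,0,0,0]
  ]
}}

```text
t: 27.02
eef_pos: [0.5916, 0.0448, 0.0623]
tool_rot: [0.511, 0.592, 0.385, -0.49]
contact_force: [-11.2, -0.5, 33.5]
gripper_width: 0.148
```

```bash
python3 g5.py
```

```text
27.025 [ 0.07  0.5  -0.38  2.04  0.61  0.5  -0.95] 0.148 F nest [ 4.2 -2.6 34.9] bar~ [-45.7   0.9  21.6] lean 13.158022217854338
theta 0.015333178708264155 rad 103.69523164270211
-0.08 [ 0.046 -0.024  0.022]
```

>>> {"op": "step_arm", "data": {
  "plan": [
    [-0.05,0,0,0,0,0],
    [0,0,0,0,0,0],
    [0,0,0,0,0,0],
    [0,0,0,0,0,0]
  ],
  "fingers": 0
}}

```text
t: 27.52
eef_pos: [0.591, 0.0442, 0.0612]
tool_rot: [0.509, 0.592, 0.386, -0.491]
contact_force: [-0.8, -0.8, -0.5]
gripper_width: 0.502
```

```bash
python3 g5.py | head -1
```

```text
27.525 [ 0.08  0.51 -0.38  2.04  0.61  0.5  -0.95] 0.502 F nest [-0.8 -0.9 -0.2] bar~ [-46.5   0.1  20.8] lean 12.987266260692767
```

>>> {"op": "step_arm", "data": {
  "plan": [
    [-0.3,0,0,0,0,0],
    [-0.7,0,0,0,0,0],
    [-1,0,0,0,0,0],
    [-1,-0.3,0,0,0,0],
    [-1,-0.5,0,0,0,0],
    [-1,-0.5,0,0,0,0],
    [0,0,0,0,0,0]
  ]
}}

```text
t: 28.4
eef_pos: [0.4974, 0.0632, 0.2484]
tool_rot: [0.511, 0.594, 0.384, -0.488]
contact_force: [0.5, -0.0, -0.2]
gripper_width: 0.5
```

```bash
python3 g5.py | head -1
python3 - <<'E'
from nest import *
for n,b in(('side',(190,110,290,210)),('top',(290,90,410,190))):
    im,d=snap(n,n+'8')
    cv2.imwrite(f'pics/{n}8c.png',cv2.resize(cv2.cvtColor(im,cv2.COLOR_RGB2BGR)[b[1]:b[3],b[0]:b[2]],None,fx=6,fy=6,interpolation=2))
E
```

```text
28.4 [ 0.24  0.1  -0.6   2.07  0.24  0.8  -0.69] 0.5 F nest [ 0.4  0.1 -0.4] bar~ [-54.    1.3 230.8] lean 13.40136245620755
```

View pics/side8c.png

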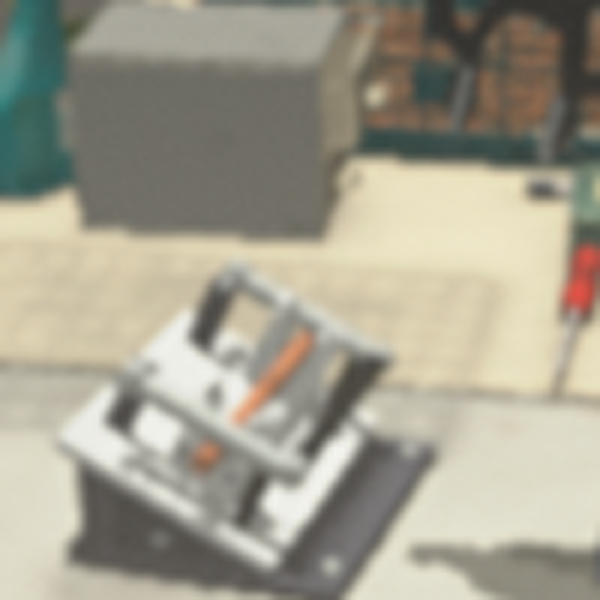

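View pics/top8c.png

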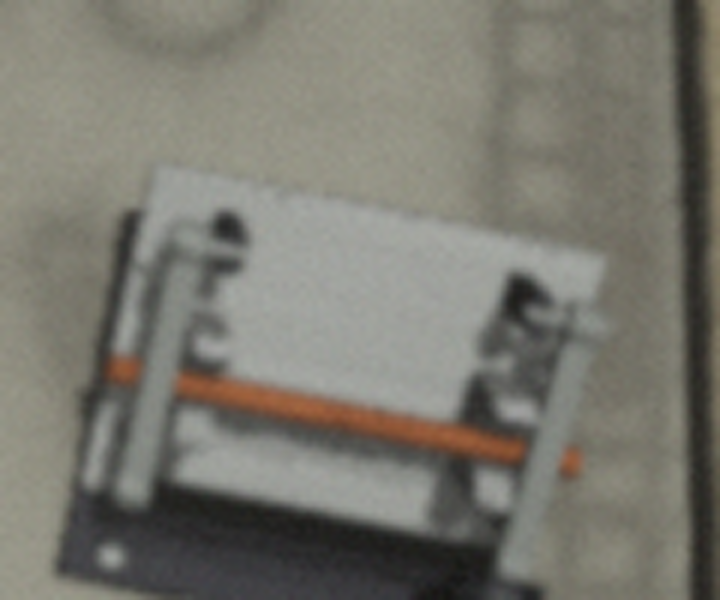

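>>> {"op": "step_arm", "data": {
  "plan": [
    [0,0,0,0,0,0],
    [0,0,0,0,0,0],
    [0,0,0,0,0,0],
    [0,0,0,0,0,0]
  ],
  "fingers": 1
}}

```text
t: 29.0
eef_pos: [0.4975, 0.0623, 0.2447]
tool_rot: [0.51, 0.593, 0.386, -0.49]
contact_force: [-0.0, -0.5, -0.2]
gripper_width: 0.002
```

```bash
cat > g6.py <<'E'
from nest import *
import sys
o=bot.get_obs();A=qm(o['tool_rot']);print(o['t'],round(o['gripper_width'],2),'F nest',(R.T@o['contact_force']).round(1),'tcp nest',(1000*W2N(o['eef_pos'])).round(1))
if len(sys.argv)>3: rows(N2W([float(a)/1000 for a in sys.argv[1:4]]),A)
E
python3 g6.py -47 0 40
python3 - <<'E'
from nest import *
f=lambda p,u0,v0:(p[0]/6+u0-5/12,p[1]/6+v0-5/12)
def tri(a,b):
    o1,r1=ray('top',*f(a,290,90));o2,r2=ray('side',*f(b,190,110))
    s=np.linalg.lstsq(np.c_[r1,-r2],o2-o1,rcond=None)[0];return W2N((o1+s[0]*r1+o2+s[1]*r2)/2).round(4),np.linalg.norm(o1+s[0]*r1-o2-s[1]*r2)
print(tri((135,495),(295,468)),tri((109,367),(203,457)),tri((517,575),(378,356)))
E
```

```text
29.0 0.0 F nest [ 0.  -0.5 -0.2] tcp nest [-58.3   0.4 213.2]
shift tool mm [167.1  47.    0.4] units [4.177 1.175 0.01 ] turn deg [0. 0. 0.] units [0. 0. 0.]
(array([-0.0484,  0.0795,  0.0213]), np.float64(0.002274314011825949)) (array([-0.001 ,  0.101 ,  0.0099]), np.float64(0.0001987451284162145)) (array([-0.0475, -0.0842,  0.0187]), np.float64(0.005604183883345432))
```

>>> {"op": "step_arm", "data": {
  "plan": [
    [0.9,0.4,0,0,0,0],
    [0.9,0.4,0,0,0,0],
    [0.9,0.375,0,0,0,0],
    [0.9,0,0,0,0,0],
    [0.57,0,0,0,0,0],
    [0.2,0.04,0,0,0,0],
    [0,0,0,0,0,0]
  ]
}}

```text
t: 29.88
eef_pos: [0.5829, 0.0461, 0.0857]
tool_rot: [0.51, 0.593, 0.386, -0.49]
contact_force: [1.1, -0.0, -1.4]
gripper_width: 0.004
```

```bash
python3 g6.py -47 0 27
```

```text
29.875 0.0 F nest [ 0.4  0.2 -1.7] tcp nest [-46.6   0.5  32.4]
shift tool mm [5.3 0.7 0.5] units [0.133 0.018 0.013] turn deg [0. 0. 0.] units [0. 0. 0.]
```

>>> {"op": "step_arm", "data": {
  "plan": [
    [0.08,0.01,0,0,0,0],
    [0.08,0.01,0,0,0,0],
    [0,0,0,0,0,0]
  ]
}}

```text
t: 30.25
eef_pos: [0.585, 0.0454, 0.0799]
tool_rot: [0.51, 0.593, 0.386, -0.49]
contact_force: [0.4, -0.5, 0.3]
gripper_width: 0.002
```

```bash
python3 g6.py
```

```text
30.25 0.0 F nest [ 0.6 -0.4  0. ] tcp nest [-47.1   0.3  26.2]
```

>>> {"op": "step_arm", "data": {
  "plan": [
    [0.04,0,0,0,0,0],
    [0,0,0,0,0,0]
  ]
}}

```text
t: 30.5
eef_pos: [0.5854, 0.0455, 0.0794]
tool_rot: [0.51, 0.593, 0.385, -0.49]
contact_force: [-6.1, -1.1, 12.0]
gripper_width: -0.004
```

```bash
python3 g6.py
```

```text
30.5 -0.0 F nest [-0.2 -2.2 13.3] tcp nest [-47.    0.4  25.5]
```

>>> {"op": "step_arm", "data": {
  "plan": [
    [0.04,0,0,0,0,0],
    [0,0,0,0,0,0]
  ]
}}

```text
t: 30.75
eef_pos: [0.5857, 0.0455, 0.079]
tool_rot: [0.511, 0.593, 0.385, -0.49]
contact_force: [-13.3, -0.3, 26.5]
gripper_width: -0.002
```

```bash
python3 g6.py
```

```text
30.75 -0.0 F nest [-0.6 -2.7 29.5] tcp nest [-46.9   0.4  25.1]
```

>>> {"op": "step_arm", "data": {
  "plan": [
    [-0.3,0,0,0,0,0],
    [-0.7,0,0,0,0,0],
    [-1,0,0,0,0,0],
    [-1,-0.3,0,0,0,0],
    [-1,-0.5,0,0,0,0],
    [-0.5,-1,0,0,0,0],
    [0,-1,0,0,0,0],
    [0,0,0,0,0,0]
  ]
}}

```text
t: 31.75
eef_pos: [0.4359, 0.0735, 0.2262]
tool_rot: [0.511, 0.592, 0.386, -0.49]
contact_force: [1.4, 0.4, 0.4]
gripper_width: -0.003
```

```bash
python3 g6.py
python3 - <<'E'
from nest import *
for n in('side','top'):
    im,d=snap(n,n+'9')
E
```

```text
31.75 -0.0 F nest [ 1.4  0.6 -0.2] tcp nest [-1.228e+02 -2.000e-01  2.229e+02]
```

View pics/side9.png

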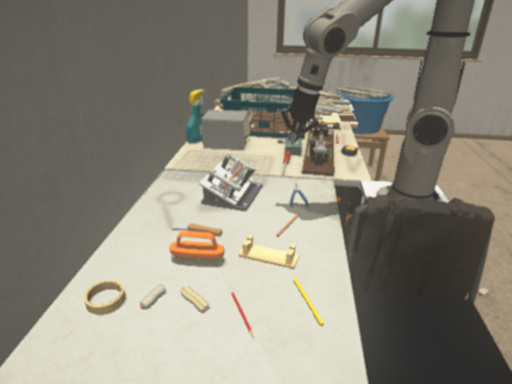

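View pics/top9.png

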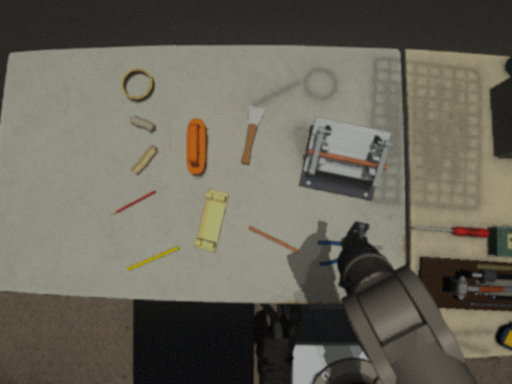

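The pictures show the tube in the fixture at top (347,159) with the clamp closed over it. The stand is empty, the brush, scraper and pliers are where they were, and the arm is clear. I hand in.

```bash
python3 -c "
from station import bot
print(bot.hand_in())"
```

```text
the job is handed in; nothing more can be done
None
```

I laid the copper tube in both slots and pushed it down with the clamp open. I then closed the clamp over it, let go and handed in at about 32 s.

- **Tube seated:** while gripped, it stopped hard at a measured z of about 6.1 mm under 42 N; fully down is 6.8 mm. With shut fingertips I then pressed near each post, and both sides stopped at the same height, at 32 N and 20 N. The camera put the tube's ends at y of about +101 and −100 mm in the nest, so it is centred.
- **Clamp closed:** the handle measured about x −48, z 20 mm in the nest, against −47, 20 for closed. It stopped firmly at 35 N while gripped and 30 N on a second press.
- **Bystanders:** the last pictures show the brush and scraper unmoved and the arm clear of everything. The pliers are partly hidden by the gripper in the top view, but look unmoved from the side.

**Checks that did not go cleanly:**
- I never felt the ejector as a distinct 5 N stop. The force rose only 1 to 2 N on the way down, so I judged the seating from the hard stop and the height.
- After the tube was released, a gripper knuckle brushed the open handle with about 3 N and nudged it a few millimetres further open.
- One late handle-end measurement had its two camera rays 5.6 mm apart, so that point is rough.

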